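Put the air hockey table in order after the match

TASK

The match is over: put this end of the air hockey table in order. Slide every puck lying about into a slot of the wooden puck rack, one to a slot, flat and pushed fully home, stand both mallets in the mallet tray, and set both score slides back to zero: lift each knob out of its notch, slide it to the outermost notch and let it drop right in. Leave everything else, and any puck already in the rack, in its place.

Things in the scene. Friction and masses are not known exactly. Their poses are not given: they have to be found in the camera images.
- rack: wooden puck rack, fixed, 110 mm tall: five horizontal slots one above the other, open to the front (its -x side). Origin: on the table, under the centre of a puck that is home; +x points into the rack. Shelves 6 mm thick, 16 mm apart, upper faces 30, 46, 62, 78, 94 mm above the table; each slot is 10 mm high (one puck). All is open at the sides and front except what slot_1 and rack_stop tell
- slot_1 (a point): centre of a puck that is home in the lowest slot (33 mm above the table; the next ones 16 mm higher each). Each shelf, and the top board alike, is a tongue only 40 mm wide from x = -26 mm (rounded tip) back to +33 mm in the rack's frame, so fingers holding a puck across its width (along y) pass on either side; they do rub on pucks lying in slots above, so fill upwards
- rack_stop (a point): midway between the tops of two upright dowels (8 mm thick, at x = 31 mm, y = +-18 mm in the rack's frame) that stop and centre a puck at the back: against both it is home, its centre at x = 0.5, y = 0. From x = 16 mm back the shelves are 70 mm wide and two side walls stand 68 mm apart (inner faces y = +-34 mm). The top board's upper face is 110 mm above the table
- tray: wooden mallet tray, fixed, 200 x 115 mm (x by y), 24 mm high, walls 6 mm, inner floor 6 mm above the table; origin under its centre. The two mallets fit one behind the other along its x, at about x = -47 and +47 mm
- scorer: score bar, fixed: dark wooden bar 280 mm long (its y), 56 mm wide, 18 mm high, origin under its centre. A toothed metal strip 6 mm thick stands along its middle: a track of eight notches (pitch 12 mm) in the left (+y) half, another in the right half. Zero is each track's outermost notch (y = +120, -120 mm), by a brass stud; notches count up towards the middle. Teeth 5 mm wide, tops 6.5 mm above the notch floor
- slide_left (a joint): position of the left knob along its track in m: 0 = over the zero notch (outer, +y end), growing towards the bar's middle, 0.084 = last notch; notch n is at 0.012 n. Light friction (0.3 N)
- slide_right (a joint): the same for the right knob: 0 = over the zero notch (outer, -y end), growing towards the middle
- knob_left (a joint): how far the left knob is lifted, in m: 0 = its cross pin is down in a notch, 0.016 = highest. It must rise at least 0.007 to pass the teeth; it falls back by itself (about 1.5 N)
- knob_right (a joint): the same for the right knob
- knob_left_grip (a point): centre of the left knob's black grip: upright cylinder, 24 mm across, 22 mm tall, centre 59 mm above the table when dropped in; below it a brass saddle 18 mm wide straddles the strip
- knob_right_grip (a point): the same for the right knob
- puck_a: air hockey puck: flat red disc, 63 mm across, 6 mm thick, 30 g; origin at its centre, z along its axis (either face may be up). It starts lying flat on the table. In some runs it is absent
- puck_b: air hockey puck: flat red disc, 63 mm across, 6 mm thick, 30 g; origin at its centre, z along its axis (either face may be up). It starts lying flat on the table. In some runs it is absent
- puck_c: air hockey puck: flat red disc, 63 mm across, 6 mm thick, 30 g; origin at its centre, z along its axis (either face may be up). It starts lying flat on the table. In some runs it is absent
- puck_d: air hockey puck: flat red disc, 63 mm across, 6 mm thick, 30 g; origin at its centre, z along its axis (either face may be up). It starts lying flat on the table. In some runs it is absent
- puck_home: a puck just like the others that in some runs already lies home in the lowest slot of the rack, and in the others is absent; it stays there
- mallet_a: mallet (striker): round foot 80 mm across and 14 mm thick, with an upright round grip 30 to 32 mm across rising from 19 to 56 mm and a domed top at 61 mm; 150 g; origin: centre of its underside, z up
- mallet_b: mallet (striker): round foot 80 mm across and 14 mm thick, with an upright round grip 30 to 32 mm across rising from 19 to 56 mm and a domed top at 61 mm; 150 g; origin: centre of its underside, z up
- chalk: cube of cue chalk, 22 mm; bystander, origin under its centre
- cards: pack of cards lying flat, 90 x 64 x 18 mm; bystander, origin under its centre
- drink_can: drink can, 66 mm across, 115 mm tall; bystander
- mug: white mug, 82 mm across, 95 mm tall; bystander
- remote: TV remote control, 170 x 45 x 18 mm; bystander
- snack_bowl: blue bowl, 112 mm across, 50 mm tall; bystander
Things that resemble listed ones, but are neither listed nor needed, are in the scene too. Leave any blue look-alike of the puck_d alone. Leave any blue look-alike of the puck_a alone.

How it is judged:
At the end, for the whole second after the job is handed in: Every puck present lies flat (0.08 rad) in a rack slot (puck_home in the lowest), centre within 6 mm of home along the rack's x and 8 mm sideways; both mallets stand upright on the tray's floor; both slides are within 4 mm of the zero notch, knobs down within 2 mm; all at rest and released (x of puck_a in the frame of rack between -0.006 and 0.005 m and y of puck_a in the frame of rack between -0.008 and 0.008 m and z of puck_a in the frame of rack between 0.028 and 0.104 m and angle between the z axis of each of puck_a, puck_b, puck_c, puck_d, puck_home and the z axis of rack, either way round below 0.08 rad and linear speed of each of puck_a, puck_b, puck_c, puck_d, puck_home, mallet_a, mallet_b below 0.02 m/s and x of puck_b in the frame of rack between -0.006 and 0.005 m and y of puck_b in the frame of rack between -0.008 and 0.008 m and z of puck_b in the frame of rack between 0.028 and 0.104 m and x of puck_c in the frame of rack between -0.006 and 0.005 m and y of puck_c in the frame of rack between -0.008 and 0.008 m and z of puck_c in the frame of rack between 0.028 and 0.104 m and x of puck_d in the frame of rack between -0.006 and 0.005 m and y of puck_d in the frame of rack between -0.008 and 0.008 m and z of puck_d in the frame of rack between 0.028 and 0.104 m and x of puck_home in the frame of rack between -0.006 and 0.005 m and y of puck_home in the frame of rack between -0.008 and 0.008 m and z of puck_home in the frame of rack between 0.028 and 0.04 m and x of mallet_a in the frame of tray between -0.058 and 0.058 m and y of mallet_a in the frame of tray between -0.016 and 0.016 m and z of each of mallet_a, mallet_b in the frame of tray below 0.01 m and angle between each of mallet_a, mallet_b's own z axis and vertical below 0.1 rad and x of mallet_b in the frame of tray between -0.058 and 0.058 m and y of mallet_b in the frame of tray between -0.016 and 0.016 m and value of joint each of slide_left, slide_right below 0.004 m and value of joint each of knob_left, knob_right below 0.002 m); the robot touches nothing.
It fails at once if a bystander (chalk, cards, can, mug, remote or bowl) is moved by more than 3 cm (distance of any of chalk, cards, drink_can, mug, remote, snack_bowl from where it was at the start of the episode above 0.03 m).
Of puck_a, puck_b, puck_c, puck_d, puck_home only 3 to 5 are there at a start; the rules pass over those that are not, and their reading is None.
At some moment in a run one of mallet_a, mallet_b may be knocked a few centimetres aside while the robot is not near it.
Once in a run the grip may slacken for a moment while it holds something.
It also fails if it takes over 210 s, if anything falls off the work surface, if the arm or the gripper's body presses on something with over 40 N, if the wrist force passes 120 N, or if a joint passes its speed limit or range.

ROBOT

A 6-joint arm with a two-finger parallel gripper is mounted at the origin on the work surface. World frame = base frame: x ahead of the robot, y to its left, z up, the work surface at z = 0. Lengths are in m, angles in rad, forces in N, time in s.
With the tool pointing down it reaches from about 0.425 to 0.95 m from the base axis. Payload 3.5 kg.
Tool frame: the origin (TCP) lies midway between the tips of the shut fingers; the grasp point (between the pads) lies 19 mm behind it; z points along the fingers, y is the line along which they close (so a half turn about z gives the same grasp; the last joint's range is limited). The gripper opens to 85 mm and grips with 20 to 120 N. Pads are 22 mm wide; open, the fingers measure 114 mm over their backs; the gripper's body (76 mm by 85 mm) begins 54 mm behind the grasp point. The pads swing forward as they close: fully open they stand 13 mm farther back than shut.
Start: joints at [-1.318, 0.286, 1.577, -0, 1.279, -0.15], TCP at [0.265, -0.621, 0.231] pointing down, gripper open.
Joint ranges: [-2.77, 2.77], [-0.9, 2.22], [0.21, 2.48], [-1.53, 4.67], [0.24, 2.81], [-2.84, 2.84]. Speed limits (rad/s): [2.79, 2.79, 3.14, 3.14, 3.14, 3.14].

INTERFACE

Orientations are given as a unit quaternion [x, y, z, w].
In Python, from plant import ctrl, cams, order gives the robot as it stands.
- The arm moves only by the tool move_arm, never from a script. Its argument "plan" is one flat list of numbers, 7 for each row, row after row: the shift along the world's x, y, z in mm, then the turn, a rotation vector about the world's x, y, z in degrees, then the finger opening in mm, from 0 to 85.4. A call has 1 to 12 rows; each row shifts and turns the commanded pose from where the row before left it; what a row does not reach is not made up. A row lasts 1/10 s, in which the tool goes at most 50 mm and 8.59 degrees, less where a joint would pass 70% of its speed; a pose out of reach is approached as far as the arm can. A call is refused whole if a number of a shift passes 50 or a number of a turn 8.59, either way. A call with a gripper value outside its range is refused whole. The fingers move at their own pace and stop on an object; "newtons" is the grip in N (left out, the last holds). Time passes only in rows, so rows that do not move let the fingers close. It gives the time, the measured TCP pose, the force, the opening and the grip force at its end, in the units of the state.
- ctrl.get_state(): the state, without advancing time (a new reading comes with each control period).
- cams.read_camera(name): name is "side" or "top" or "wrist"; returns a dict with "color" (400x640x3 uint8, red, green, blue), "fov_y" (degrees; the focal length in pixels is half the picture's height over the tangent of half this angle, whatever the lens; pixels are square), "cx", "cy" (the principal point, pixels), "origin" and "orientation" of the camera in the world; the wrist camera has in their place "T_tool_cam" (4x4, takes a point from camera to tool coordinates, whose origin is the TCP and whose axes are the flange's). Camera axes: x right, y up, looking along -z (the intrinsics and any distortion apply to the point x, -y, -z); pixel columns grow to the right and rows downward; lengths in m; the calibration is good to about 2 mm. A picture is of the moment at which its call begins: read the wrist's pose just before it. There is no depth.
- order.sign_off(): hands the job in; it is judged then, once.
The state is a dict: "time": time; "qpos": joint angles; "dq": joint speeds; "joint_efforts": joint torques, N m; "eef_pos": TCP position; "tcp_rot": TCP orientation; "contact_force": force on the tool from outside, world axes, zero at the start; "wrist_torque": the same for the moment, N m; "opening": opening from 0.0 (shut) to 1.0 (fully open); "finger_force": force on a finger pad.
Only numpy, scipy, OpenCV 4.12 (cv2) and the standard library are available. Lean on these libraries where they do the work, as an engineer would, in place of code of your own. Each camera call takes 0.05 s, during which the arm holds its last target. There are 200 camera calls.

## Working session

There is one attempt and no reset: what is moved stays moved. The work goes in short steps, Python scripts to look and compute and a tool call to move; the robot and the scene stay as the last step left them, time stands still between calls to the robot, and variables do not carry over. Pictures are saved under pics/ and viewed, at most 14 in all, crops included, and the job is handed in when it is done.

Besides the shell and the picture viewer there is one more tool, called after "Request:" in YAML: its name, and indented under it one key for each argument. move_arm: Moves the arm, as the interface text tells. Its arguments: {"type":"object","properties":{"plan":{"type":"array","items":{"type":"number"}},"newtons":{"type":"number"}},"required":["plan"]}

```bash
ls; mkdir -p pics
python3 - <<'E'
from plant import ctrl,cams,order
import cv2,json
s=ctrl.get_state();print({k:(v if not hasattr(v,'round') else v) for k,v in s.items()})
for n in("top","side"):
    c=cams.read_camera(n);cv2.imwrite(f"pics/{n}0.png",c["color"][:,:,::-1]);print(n,{k:v for k,v in c.items() if k!="color"})
c=cams.read_camera("wrist");cv2.imwrite("pics/wrist0.png",c["color"][:,:,::-1]);print({k:v for k,v in c.items() if k!="color"})
E
```

```text
pics
{'time': 0.0, 'qpos': array([-1.31802618e+00,  2.87211879e-01,  1.57819989e+00, -1.07032191e-05,
        1.27861530e+00, -1.49990595e-01]), 'dq': array([ 1.00001950e-03, -4.08319576e-04, -4.64432441e-05, -1.94427768e-03,
        9.65667033e-06,  8.79389253e-04]), 'joint_efforts': array([-8.97251139e-04, -4.05979729e+01, -2.92626840e+01, -1.70042240e-04,
        5.75581755e-03,  1.23401125e-05]), 'eef_pos': array([ 0.26443364, -0.6203176 ,  0.22990399]), 'tcp_rot': array([ 9.79790372e-01,  2.00023363e-01, -6.76406651e-05, -1.21533787e-03]), 'contact_force': array([-0.34482651,  0.1205737 , -0.32682091]), 'wrist_torque': array([0.0009807 , 0.03377515, 0.06217081]), 'finger_force': 0.0, 'opening': 1.0023151551110714}
top {'fov_y': 52.48029042302983, 'cx': 321.32325737460127, 'cy': 197.44977505358244, 'origin': array([0.38512666, 0.03616504, 1.40931716]), 'orientation': array([ 0.04501909, -0.04199029, -0.70434442,  0.70718388])}
side {'fov_y': 54.99972807545318, 'cx': 314.66326642752205, 'cy': 200.18505618604556, 'origin': array([-0.01780238,  0.82124319,  0.68469159]), 'orientation': array([-0.14322733,  0.47002241,  0.82665347, -0.27424243])}
{'fov_y': 59.98971472217621, 'cx': 322.42340697359344, 'cy': 203.38986419990374, 'T_tool_cam': array([[ 1.28073857e-04,  9.56978443e-01,  2.90158997e-01,
         7.38373873e-02],
       [ 9.99999855e-01, -2.74490133e-04,  4.63908764e-04,
        -1.24773255e-03],
       [ 5.23596468e-04,  2.90158896e-01, -9.56978339e-01,
        -1.41455139e-01],
       [ 0.00000000e+00,  0.00000000e+00,  0.00000000e+00,
         1.00000000e+00]])}
```

View pics/top0.png

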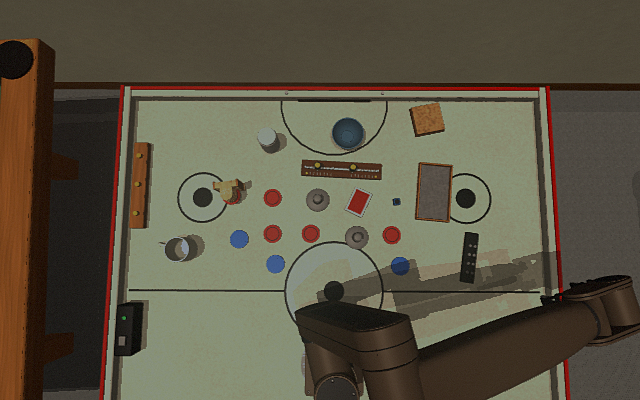

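View pics/side0.png

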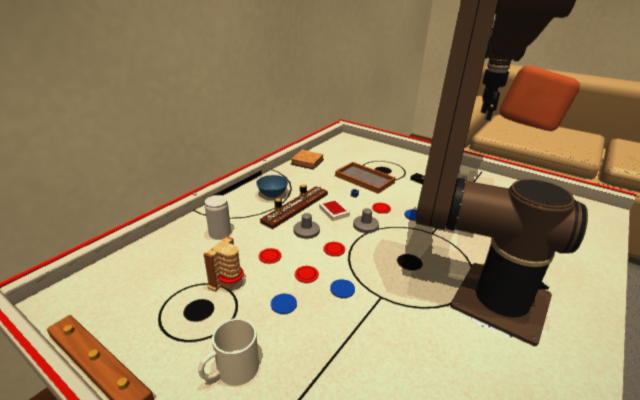

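Top view: red pucks at (273,198), (272,234), (311,233) and (392,235). The rack is at (230,190) with one red puck in its lowest slot. Blue look-alikes to leave alone are at (239,239), (276,264) and (400,266). Mallets are at (318,199) and (357,237), the scorer at (341,170), the tray at (434,192).

```bash
cat > h.py <<'E'
import numpy as np,cv2
from scipy.spatial.transform import Rotation as R
from plant import ctrl,cams,order
def snap(n,f=None):
    s=ctrl.get_state();c=cams.read_camera(n);c["img"]=c["color"][:,:,::-1].copy()
    if n=="wrist":
        T=np.eye(4);T[:3,:3]=R.from_quat(s["tcp_rot"]).as_matrix();T[:3,3]=s["eef_pos"]
        c["T"]=T@c["T_tool_cam"]
    else:
        c["T"]=np.eye(4);c["T"][:3,:3]=R.from_quat(c["orientation"]).as_matrix();c["T"][:3,3]=c["origin"]
    c["f"]=200/np.tan(np.radians(c["fov_y"]/2))
    if f:cv2.imwrite(f"pics/{f}.png",c["img"])
    return c
def w(c,u,v,z):
    d=c["T"][:3,:3]@np.array([(u-c["cx"])/c["f"],-(v-c["cy"])/c["f"],-1]);o=c["T"][:3,3]
    return (o+d*(z-o[2])/d[2]).round(4)
def px(c,p):
    q=c["T"][:3,:3].T@(np.array(p)-c["T"][:3,3]);return (c["cx"]-c["f"]*q[0]/q[2],c["cy"]+c["f"]*q[1]/q[2])
def blobs(c,z,kind="red",amin=80):
    h=cv2.cvtColor(c["img"],cv2.COLOR_BGR2HSV)
    m={"red":cv2.inRange(h,(0,150,60),(8,255,255))|cv2.inRange(h,(172,150,60),(180,255,255)),"blue":cv2.inRange(h,(100,120,60),(125,255,255)),"dark":cv2.inRange(h,(0,0,0),(180,90,45))}[kind]
    n,l,st,ce=cv2.connectedComponentsWithStats(m)
    for i in range(1,n):
        if st[i,4]>amin:
            ct=max(cv2.findContours((l==i).astype(np.uint8),0,2)[0],key=len);(x,y),rr=cv2.minEnclosingCircle(ct)
            print(kind,"px",ce[i].round(1),"box",st[i,:4],"area",st[i,4],"->",w(c,*ce[i],z)[:2])
E
python3 - <<'E'
from h import *
c=snap("top");blobs(c,.006);blobs(c,.006,"blue")
for n,u,v,z in[("malA",318,198,.06),("malB",357,236,.06),("rack",230,190,.1),("tray",434,192,.02),("scorer",341,170,.018),("chalk",396,201,.02),("can",268,136,.115),("mug",178,248,.09)]:print(n,w(c,u,v,z))
a=cv2.resize(c["img"][150:225,200:290],None,fx=6,fy=6,interpolation=cv2.INTER_CUBIC)
b=cv2.resize(c["img"][150:225,290:390],None,fx=6,fy=6,interpolation=cv2.INTER_CUBIC)
cv2.imwrite("pics/crop1.png",np.hstack([a,b])[:, :1200][:, ::1] if 0 else cv2.resize(np.hstack([a,b]),(800,315)))
s=snap("side");cv2.imwrite("pics/crop2.png",cv2.resize(s["img"][170:310,190:350],None,fx=4,fy=4,interpolation=cv2.INTER_CUBIC))
E
```

```text
red px [111. 244.] box [ 99  85  26 315] area 1283 -> [0.3946 0.7662]
red px [330.9  87.8] box [130  86 410   5] area 1592 -> [0.9574 0.0096]
red px [553.9 187.9] box [545  86  18 207] area 831 -> [ 0.5953 -0.7683]
red px [272.1 197.4] box [264 189  18  18] area 210 -> [0.5585 0.2141]
red px [358.  201.3] box [348 189  21  25] area 304 -> [ 0.5459 -0.0851]
red px [272.1 233.2] box [264 225  18  18] area 214 -> [0.434  0.2117]
red px [310.2 233.3] box [302 225  18  18] area 213 -> [0.4342 0.0803]
red px [391.4 234.6] box [383 226  18  18] area 233 -> [ 0.4307 -0.1992]
red px [566.6 379.3] box [564 359   7  41] area 173 -> [-0.0419 -0.7679]
blue px [238.7 238.7] box [230 230  18  18] area 249 -> [0.4146 0.3266]
blue px [275.  263.5] box [267 255  17  18] area 249 -> [0.3306 0.1997]
blue px [399.6 265.1] box [391 257  18  18] area 234 -> [ 0.3272 -0.2256]
malA [0.5502 0.0534 0.06  ]
malB [ 0.4239 -0.0764  0.06  ]
rack [0.5705 0.3401 0.1   ]
tray [ 0.5775 -0.3464  0.02  ]
scorer [ 0.6539 -0.0256  0.018 ]
chalk [ 0.5457 -0.2147  0.02  ]
can [0.7476 0.2177 0.115 ]
mug [0.3821 0.5046 0.09  ]
```

View pics/crop1.png

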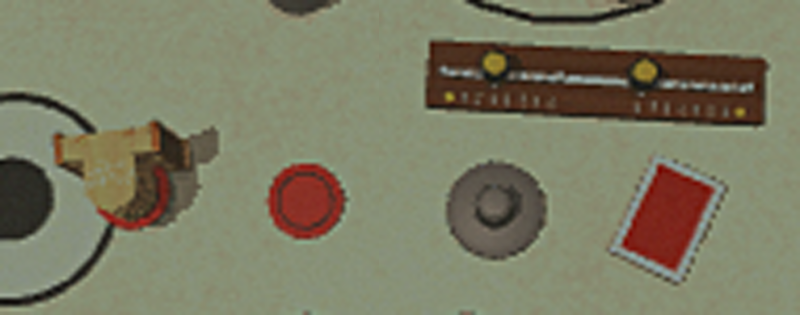

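View pics/crop2.png

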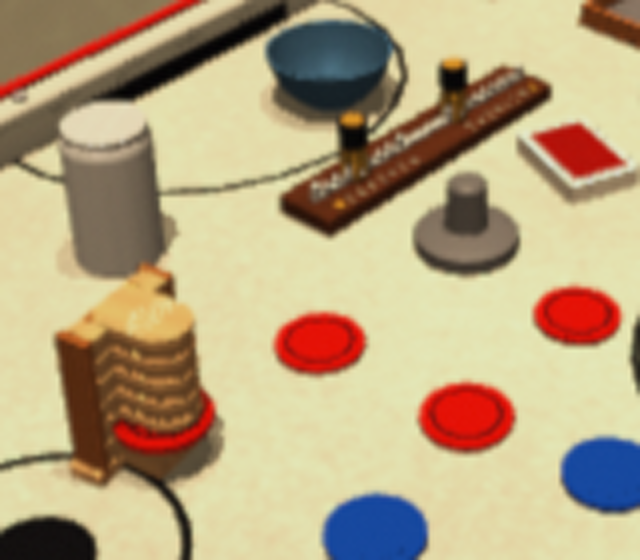

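Confirmed by crop: the rack's lowest slot holds a red puck and its front faces roughly -x, slightly yawed. The red card back at (358,201) is the pack of cards, and the blue discs are look-alikes. The four plain red discs are the targets. I'll move out now and look from the wrist camera.

Request:
move_arm:
  plan: [26,37,0,0,0,-7.7,85,26,37,0,0,0,-7.7,85,26,37,0,0,0,-7.7,85,26,37,0,0,0,0,85,26,37,0,0,0,0,85,26,37,0,0,0,0,85,26,37,0,0,0,0,85,26,37,0,0,0,0,85,26,37,0,0,0,0,85,26,37,0,0,0,0,85,0,0,0,0,0,0,85]

```text
time: 1.35
eef_pos: [0.5268, -0.2466, 0.2313]
tcp_rot: [1.0, 0.003, 0.0, -0.001]
contact_force: [-0.8, -1.9, -0.1]
opening: 0.995
finger_force: 0.0
```

Run:
```python
from h import *
s=ctrl.get_state();print(s["eef_pos"],R.from_quat(s["tcp_rot"]).as_matrix().round(3)[:,0],s["qpos"])
c=snap("wrist","w1");blobs(c,.006,amin=200);t=snap("top","t1")
```

```text
[ 0.52676367 -0.24659209  0.23132627] [1.    0.006 0.001] [-6.12912031e-01  8.22313978e-02  1.81142242e+00  1.75650370e-03
  1.24809663e+00  9.51550230e-01]
red px [165.9 153.1] box [133 110  68  86] area 3505 -> [ 0.5437 -0.0788]
red px [ 41.1 245.5] box [ 13 221  57  51] area 2105 -> [0.4362 0.0782]
red px [281.9 250.1] box [255 225  54  51] area 1969 -> [ 0.4324 -0.1988]
```

View pics/w1.png

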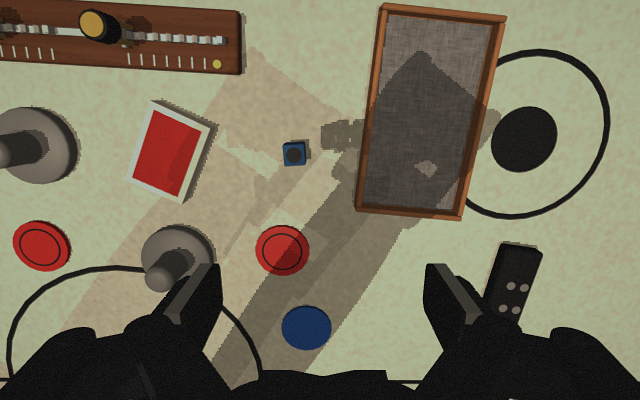

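The wrist view shows the tray rim corners at (383,4), (506,18), (462,219) and (357,209), the right knob cap at (95,26) and its zero stud at (217,64). Mallet B's foot is at (178,257), with a red puck at (282,250). Next I look over the rack and the left part.

Run:
```python
from h import *
c=cams.read_camera("wrist");c=snap("wrist")
q=[w(c,u,v,.024) for u,v in[(383,4),(506,18),(462,219),(357,209)]];print("tray",q,np.mean(q,0))
d=q[0]-q[3]+q[1]-q[2];print("yaw",np.degrees(np.arctan2(d[1],d[0])))
print("knobR",w(c,95,26,.07),"stud",w(c,217,64,.02),"barend",w(c,242,12,.018),w(c,240,73,.018),w(c,0,65,.018))
print("malB foot",w(c,178,257,.014),"dome",w(c,158,278,.061),"malA foot",w(c,40,145,.014))
```

```text
tray [array([ 0.6785, -0.3039,  0.024 ]), array([ 0.6672, -0.4157,  0.024 ]), array([ 0.4746, -0.3986,  0.024 ]), array([ 0.4858, -0.2863,  0.024 ])] [ 0.576525 -0.351125  0.024   ]
yaw -5.146157258438177
knobR [ 0.6523 -0.0701  0.07  ] stud [ 0.6288 -0.1498  0.02  ] barend [ 0.6733 -0.176   0.018 ] [ 0.6209 -0.1706  0.018 ] [0.628  0.0579 0.018 ]
malB foot [ 0.4252 -0.0858  0.014 ] dome [ 0.4246 -0.0844  0.061 ] malA foot [0.5516 0.041  0.014 ]
```

Request:
move_arm:
  plan: [0,46,0,0,0,0,85,0,46,0,0,0,0,85,0,46,0,0,0,0,85,0,46,0,0,0,0,85,0,46,0,0,0,0,85,0,46,0,0,0,0,85,0,46,0,0,0,0,85,0,46,0,0,0,0,85,0,46,0,0,0,0,85,0,46,0,0,0,0,85,0,0,0,0,0,0,85]

```text
time: 2.65
eef_pos: [0.5245, 0.212, 0.2314]
tcp_rot: [1.0, 0.001, 0.0, -0.001]
contact_force: [0.3, -0.3, 0.3]
opening: 0.992
finger_force: 0.0
```

Run:
```python
from h import *
s=ctrl.get_state();print(s["eef_pos"],R.from_quat(s["tcp_rot"]).as_matrix().round(3)[:,0],s["time"])
c=snap("wrist","w2");blobs(c,.006,amin=200)
```

```text
[0.52445867 0.21195177 0.23141265] [1.    0.003 0.   ] 2.65
red px [320.6 136.8] box [292 107  59  60] area 2540 -> [0.5593 0.2156]
red px [609.9 153.6] box [570 110  70  86] area 3281 -> [ 0.5426 -0.0906]
red px [199.8 142.8] box [176 115  36  53] area 532 -> [0.5526 0.3426]
red px [322.2 246.2] box [296 221  54  51] area 2002 -> [0.435  0.2135]
red px [436.4 244.2] box [410 221  54  49] area 1832 -> [0.4381 0.0827]
```

View pics/w2.png

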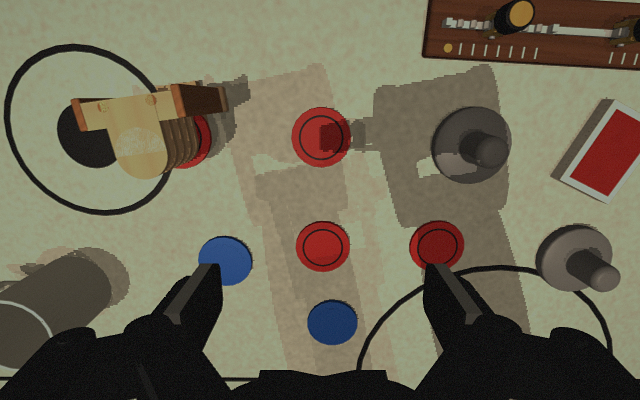

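Here the rack is at (140,125) with a tongue tip near (150,178). Red pucks are at (321,137), (322,246) and (436,244), and the left knob cap is at (520,14) with its stud at (448,48). Mallet A's dome is at (490,150) and B's at (605,278). Next comes a close view of the rack top.

Run:
```python
from h import *
c=snap("wrist")
print("knobL",w(c,520,14,.07),"stud",w(c,448,48,.02),"corners",w(c,422,57,.018),w(c,427,0,.018))
print("malA",w(c,490,150,.061),w(c,472,145,.007),"malB",w(c,605,277,.061),w(c,574,258,.007))
```

```text
knobL [0.6614 0.0566 0.07  ] stud [0.6432 0.0937 0.02  ] corners [0.6356 0.1168 0.018 ] [0.6835 0.1164 0.018 ]
malA [0.5538 0.0606 0.061 ] [0.5514 0.0541 0.007 ] malB [ 0.4267 -0.073   0.061 ] [ 0.4215 -0.0805  0.007 ]
```

Request:
move_arm:
  plan: [10,45,0,0,0,0,85,10,45,0,0,0,0,85,10,40,0,0,0,0,85,0,0,0,0,0,0,85,0,0,0,0,0,0,85]

```text
time: 3.25
eef_pos: [0.5554, 0.3373, 0.2307]
tcp_rot: [1.0, -0.001, -0.0, 0.001]
contact_force: [0.3, -0.6, -0.2]
opening: 0.994
finger_force: 0.0
```

Run:
```python
from h import *
s=ctrl.get_state();print(s["eef_pos"],R.from_quat(s["tcp_rot"]).as_matrix().round(3)[:,0],s["time"])
c=snap("wrist","w3");np.save("w3T.npy",c["T"])
u,v=map(int,px(c,[.565,.34,.11]));u0,v0=max(u-70,0),max(v-70,0);print(u,v,u0,v0)
cv2.imwrite("pics/w3c.png",cv2.resize(c["img"][v0:v0+140,u0:u0+160],None,fx=4,fy=4,interpolation=cv2.INTER_CUBIC))
```

```text
[0.55540956 0.337312   0.23074574] [ 1.    -0.002 -0.001] 3.25
320 183 250 113
```

View pics/w3c.png

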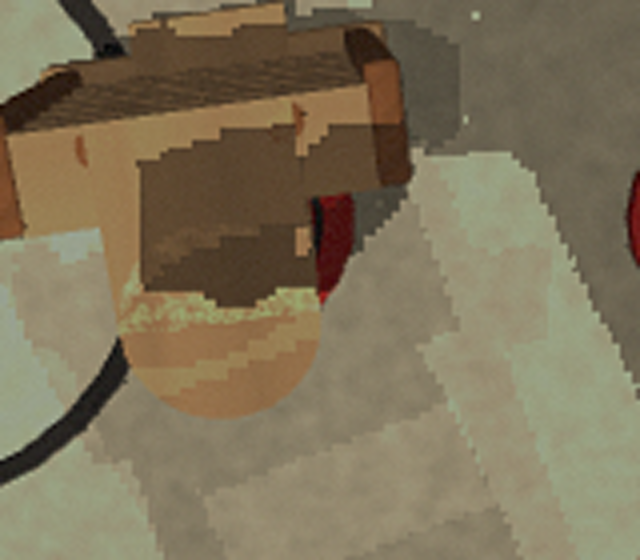

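The crop shows the rack top: back board edge (8,133)–(370,85), dowel tops near (82,152) and (300,122), and tongue tip at (222,418).

Run:
```python
from h import *
c=snap("wrist");f=lambda u,v:w(c,250+u/4,113+v/4,.11)[:2]
bl,br,tip,dl,dr=f(8,133),f(370,85),f(222,418),f(82,152),f(300,122);tl,tr=f(118,328),f(321,318)
print(bl,br,tip,dl,dr,np.linalg.norm(bl-br),np.linalg.norm(dl-dr),np.linalg.norm(tl-tr),tl,tr)
for a,b in((bl,br),(dl,dr)):
    y=(a-b)/np.linalg.norm(a-b);x=np.array([y[1],-y[0]]);m=(a+b)/2
    print("yaw",np.degrees(np.arctan2(x[1],x[0])),"len",(m-tip)@x,"O from tip",tip+.026*x,"O from back",m-.033*x,"off",(tip-m)@y,"tongue mid y",((tl+tr)/2-m)@y)
```

```text
[0.5941 0.3909] [0.6028 0.3228] [0.5371 0.3516] [0.5905 0.3771] [0.596  0.3359] 0.06865347769778314 0.04156549049391816 0.039945212479094404 [0.5559 0.3717] [0.5578 0.3318]
yaw 7.280289083993743 len 0.06152069992131482 O from tip [0.56289039 0.35489481] O from back [0.56571604 0.35266813] off 0.0025668036916605204 tongue mid y 0.00021280786480061187
yaw 7.6037523954642445 len 0.05630464051284172 O from tip [0.56287138 0.35504035] O from back [0.56054017 0.3521334 ] off 0.002572927655350225 tongue mid y 0.00010826288698934172
```

Request:
move_arm:
  plan: [1,-40,0,0,0,3.7,80,1,-41,0,0,0,3.7,80,1,-41,0,0,0,0,80,0,0,-40,0,0,0,80,0,0,-40,0,0,0,80,0,0,-40,0,0,0,80,0,0,-40,0,0,0,80,0,0,-30,0,0,0,80,0,0,-20,0,0,0,80,0,0,-10,0,0,0,80,0,0,0,0,0,0,80]

```text
time: 4.45
eef_pos: [0.5567, 0.2155, 0.0103]
tcp_rot: [0.998, 0.063, -0.001, 0.0]
contact_force: [0.5, 0.1, 0.1]
opening: 0.939
finger_force: 0.0
```

Run:
```python
from h import *
s=ctrl.get_state();print(s["eef_pos"],R.from_quat(s["tcp_rot"]).as_euler("xyz",True),s["contact_force"])
c=snap("wrist","w4");blobs(c,.006,amin=200)
```

```text
[0.55668219 0.21553277 0.010272  ] [1.79981069e+02 1.55160610e-01 7.27348767e+00] [0.54552433 0.10930311 0.12899659]
red px [324.8 250.6] box [258 192 134 125] area 5700 -> [0.5633 0.2165]
red px [ 25.3 255.8] box [  0 205  51 108] area 3095 -> [0.5432 0.353 ]
red px [325.  258.3] box [279 217  93  84] area 6066 -> [0.5595 0.2159]
red px [  4.9 251.5] box [  0 225  12  54] area 394 -> [0.5442 0.3621]
```

View pics/w4.png

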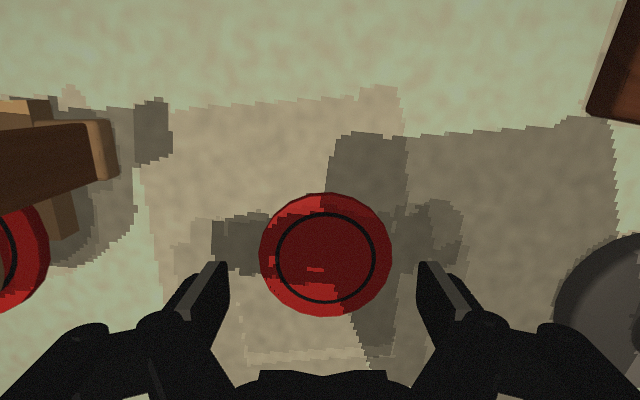

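The puck is between the fingers at (325,255), about 4 mm ahead of the pad centre. I lower and close.

Request:
move_arm:
  plan: [3,1,-8,0,0,0,78,0,0,-7,0,0,0,70,0,0,0,0,0,0,60,0,0,0,0,0,0,55,0,0,0,0,0,0,55]
  newtons: 30

```text
time: 5.0
eef_pos: [0.5606, 0.2182, -0.0036]
tcp_rot: [0.998, 0.064, 0.0, -0.0]
contact_force: [0.6, 0.0, -0.6]
opening: 0.711
finger_force: 32.5
```

Request:
move_arm:
  plan: [0,0,12,0,0,0,55,0,0,18,0,0,0,55,0,0,18,0,0,0,55,-38,0,0,0,0,0,55,-38,0,0,0,0,0,55,0,40,0,0,0,0,55,0,42,0,0,0,0,55,0,42,0,0,0,0,55,0,0,0,0,0,0,55,0,0,0,0,0,0,55]

```text
time: 6.0
eef_pos: [0.4845, 0.3429, 0.0451]
tcp_rot: [0.998, 0.065, 0.0, 0.0]
contact_force: [-0.2, -0.0, -0.4]
opening: 0.715
finger_force: 32.8
```

```bash
cat >> h.py <<'E'
O=np.array([.564,.353]);YAW=np.radians(7.35);RX=np.array([np.cos(YAW),np.sin(YAW)]);RY=np.array([-RX[1],RX[0]])
def rackpose(px_=0,z=None):
    s=ctrl.get_state();p=s["eef_pos"];d=p[:2]-O;e=R.from_quat(s["tcp_rot"]).as_euler("xyz",True)
    print("t",s["time"],"pos",p.round(4),"eul",e.round(2),"rack x,y mm",(d@RX*1e3).round(1),(d@RY*1e3).round(1),"F",s["contact_force"].round(1),"open",round(s["opening"],3),"ff",round(s["finger_force"],1))
E
python3 - <<'E'
from h import *
rackpose();c=snap("wrist","w5")
E
```

```text
t 6.0 pos [0.4845 0.3429 0.0451] eul [ 1.8e+02 -4.0e-02  7.5e+00] rack x,y mm -80.1 0.2 F [-0.2 -0.  -0.4] open 0.715 ff 32.8
```

View pics/w5.png

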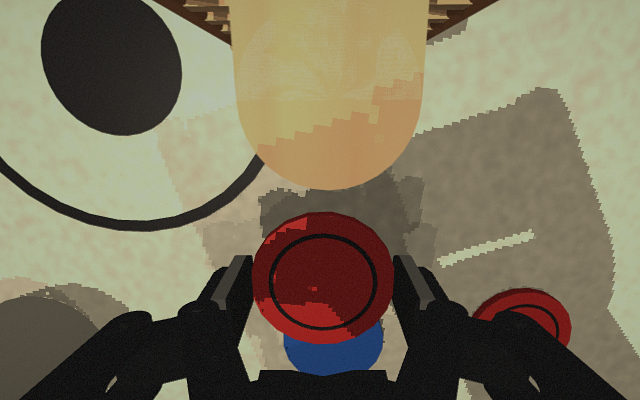

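The puck is held level at (322,278). The tongue's edges are at columns 236 and 425, with its tip at (330,190), so the rack axis is slightly to the right of my estimate. I quantify that before inserting.

Run:
```python
from h import *
c=snap("wrist")
for n,u,v,z in[("tip",330,190,.11),("tl",236,100,.11),("tr",425,95,.11),("puckL",252,277,.053),("puckR",394,277,.053),("pT",322,212,.053),("pB",322,343,.053)]:
    p=w(c,u,v,z)[:2]-O;print(n,(p@RX*1e3).round(1),(p@RY*1e3).round(1))
```

```text
tip -26.8 -1.2
tl -7.2 18.8
tr -6.1 -21.0
puckL -80.3 30.7
puckR -80.2 -30.3
pT -50.8 0.6
pB -114.0 0.6
```

Request:
move_arm:
  plan: [0,-1.4,-1.2,0,0,0,55,20,2.6,0,0,0,0,55,20,2.6,0,0,0,0,55,20,2.6,0,0,0,0,55,10,1.3,0,0,0,0,55,0,0,0,0,0,0,55]

```text
time: 6.7
eef_pos: [0.5559, 0.3488, 0.0432]
tcp_rot: [0.998, 0.063, 0.0, -0.0]
contact_force: [-0.3, 0.8, -0.5]
opening: 0.717
finger_force: 32.8
```

Request:
move_arm:
  plan: [3,0.4,0,0,0,0,55,3,0.4,0,0,0,0,55,0,0,0,0,0,0,55]

```text
time: 7.0
eef_pos: [0.5603, 0.3505, 0.0431]
tcp_rot: [0.998, 0.064, -0.0, 0.0]
contact_force: [0.4, -0.1, -0.2]
opening: 0.714
finger_force: 33.3
```

Run:
```python
from h import *
rackpose()
```

```text
t 7.0 pos [0.5603 0.3505 0.0431] eul [1.80e+02 1.00e-02 7.39e+00] rack x,y mm -4.0 -2.0 F [ 0.4 -0.1 -0.2] open 0.714 ff 33.3
```

Request:
move_arm:
  plan: [2,0.3,0,0,0,0,55,2,0.3,0,0,0,0,55,0,0,0,0,0,0,55]

```text
time: 7.3
eef_pos: [0.5629, 0.351, 0.0427]
tcp_rot: [0.998, 0.065, -0.002, 0.001]
contact_force: [-5.4, -1.6, 2.0]
opening: 0.715
finger_force: 33.4
```

Request:
move_arm:
  plan: [1.5,0.2,0,0,0,0,55,0,0,0,0,0,0,55]

```text
time: 7.5
eef_pos: [0.5626, 0.3509, 0.0423]
tcp_rot: [0.998, 0.065, -0.004, 0.001]
contact_force: [-9.7, -1.7, 4.5]
opening: 0.715
finger_force: 33.7
```

Request:
move_arm:
  plan: [1.5,0.2,0,0,0,0,55,0,0,0,0,0,0,55]

```text
time: 7.7
eef_pos: [0.5625, 0.3508, 0.0423]
tcp_rot: [0.998, 0.065, -0.007, 0.002]
contact_force: [-15.5, -3.8, 7.7]
opening: 0.717
finger_force: 33.9
```

Request:
move_arm:
  plan: [-2.5,-0.3,0,0,0,0,55,0,0,0,0,0,0,70,0,0,0,0,0,0,80,0,0,0,0,0,0,80,-20,-2.6,0,0,0,0,80,-40,-5.2,0,0,0,0,80,-40,-5.2,0,0,0,0,80,0,0,0,0,0,0,80]

```text
time: 8.5
eef_pos: [0.4597, 0.337, 0.0411]
tcp_rot: [0.998, 0.065, -0.003, 0.001]
contact_force: [-0.4, -0.5, -0.0]
opening: 0.936
finger_force: 0.0
```

Run:
```python
from h import *
rackpose();c=snap("wrist");s=snap("side","s2");t=snap("top")
u,v=map(int,px(s,[.56,.35,.06]));print(u,v)
a=cv2.resize(s["img"][v-40:v+40,u-50:u+50],(400,320),interpolation=cv2.INTER_CUBIC)
u,v=map(int,px(c,[.55,.35,.06]));v0=max(v-80,0);print(u,v,v0);b=cv2.resize(c["img"][v0:v0+160,u-100:u+100],(400,320),interpolation=cv2.INTER_CUBIC)
cv2.imwrite("pics/m1.png",np.hstack([a,b]))
```

```text
t 8.5 pos [0.4597 0.337  0.0411] eul [179.9    0.36   7.46] rack x,y mm -105.5 -2.6 F [-0.4 -0.5 -0. ] open 0.936 ff 0.0
231 264
322 41 0
```

View pics/m1.png

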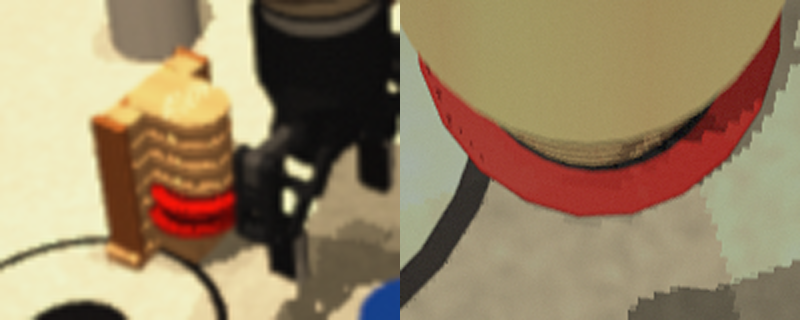

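Both red pucks sit aligned in slots 1 and 2, and the new puck's front edge is at about (324,107) in the wrist frame. I'll check that numerically, then go for the puck at (0.435,0.2135).

Run:
```python
from h import *
c=snap("wrist");i=c["img"];h=cv2.cvtColor(i,cv2.COLOR_BGR2HSV)
col=[v for v in range(60,180) if h[v,324,1]>150 and (h[v,324,0]<8 or h[v,324,0]>172)];print(col[0],col[-1])
for z in(.046,.052):
    p=w(c,324,col[-1]+1,z)[:2]-O;print((p@RX*1e3).round(1),(p@RY*1e3).round(1))
blobs(c,.006,amin=300)
for u,z in((322,.11),):
    p=w(c,u,col[0],z)[:2]-O;print("tip",p@RX,p@RY)
t=snap("top");blobs(t,.006)
```

```text
108 127
-35.9 -1.0
-35.5 -1.0
red px [331.7 104.1] box [244  46 166  82] area 2838 -> [0.5375 0.3446]
red px [528.2 284.4] box [473 262 104  65] area 2163 -> [0.4522 0.2174]
red px [527.  305.3] box [489 281  72  53] area 2621 -> [0.4386 0.214 ]
tip -0.02686756716639297 -0.0003658340598686328
red px [111.  244.2] box [ 99  85  25 315] area 1288 -> [0.3938 0.7662]
red px [330.9  87.8] box [130  86 410   5] area 1587 -> [0.9574 0.0096]
red px [557.6 244.3] box [545  86  26 314] area 1320 -> [ 0.4001 -0.768 ]
red px [358.  201.3] box [348 189  21  25] area 302 -> [ 0.5458 -0.0852]
red px [272.1 233.2] box [263 225  18  18] area 223 -> [0.4337 0.2119]
red px [310.3 233.3] box [302 225  18  18] area 214 -> [0.4339 0.0801]
red px [391.3 234.6] box [383 226  18  18] area 228 -> [ 0.4308 -0.1991]
```

Relative to the tongue tip, the front edge protrudes about 9 mm where 5 mm is expected, so the puck may be 3 mm short. A gentle push with shut fingers will settle it.

Request:
move_arm:
  plan: [0,1.5,6,0,0,0,0,10,1.3,0,0,0,0,0,10,1.3,0,0,0,0,0,10,1.3,0,0,0,0,0,10,1.3,0,0,0,0,0,10,1.3,0,0,0,0,0,0,0,0,0,0,0,0,0,0,0,0,0,0,0]

```text
time: 9.55
eef_pos: [0.5152, 0.3462, 0.0489]
tcp_rot: [0.998, 0.064, -0.0, 0.0]
contact_force: [-0.4, -1.4, 0.4]
opening: -0.001
finger_force: 0.0
```

Request:
move_arm:
  plan: [4,0.5,0,0,0,0,0,3,0.4,0,0,0,0,0,0,0,0,0,0,0,0]

```text
time: 9.85
eef_pos: [0.5219, 0.3472, 0.049]
tcp_rot: [0.998, 0.064, -0.0, 0.0]
contact_force: [-0.8, -0.2, 0.1]
opening: 0.001
finger_force: 0.2
```

Request:
move_arm:
  plan: [2,0.3,0,0,0,0,0,0,0,0,0,0,0,0]

```text
time: 10.05
eef_pos: [0.5226, 0.3474, 0.0487]
tcp_rot: [0.998, 0.064, -0.002, 0.0]
contact_force: [-4.6, 0.6, 1.6]
opening: -0.001
finger_force: 2.6
```

Request:
move_arm:
  plan: [2,0.3,0,0,0,0,0,0,0,0,0,0,0,0]

```text
time: 10.25
eef_pos: [0.5229, 0.3476, 0.0485]
tcp_rot: [0.998, 0.064, -0.004, 0.001]
contact_force: [-9.6, -0.7, 4.5]
opening: 0.004
finger_force: 4.7
```

Request:
move_arm:
  plan: [2,0.3,0,0,0,0,0,0,0,0,0,0,0,0]

```text
time: 10.45
eef_pos: [0.5231, 0.3477, 0.0484]
tcp_rot: [0.998, 0.064, -0.007, 0.001]
contact_force: [-13.4, -1.0, 7.1]
opening: 0.007
finger_force: 6.9
```

Firm stop with almost no travel, so that puck is home. Next I take the puck at (0.434,0.212).

Request:
move_arm:
  plan: [-33,-4,0,0,0,0,40,-33,-4,0,0,0,0,80,-10,-43,0,0,0,0,80,-9,-43,0,0,0,0,80,-9,-42,0,0,0,0,80,0,0,-20,0,0,0,80,0,0,-20,0,0,0,80,0,0,0,0,0,0,80]

```text
time: 11.25
eef_pos: [0.4328, 0.211, 0.0073]
tcp_rot: [0.998, 0.064, -0.001, 0.001]
contact_force: [-0.5, 0.4, -0.0]
opening: 0.935
finger_force: 0.0
```

Run:
```python
from h import *
rackpose();c=snap("wrist");blobs(c,.006,amin=400)
```

```text
t 11.25 pos [0.4328 0.211  0.0073] eul [1.7995e+02 1.6000e-01 7.3400e+00] rack x,y mm -148.2 -124.0 F [-0.5  0.4 -0. ] open 0.935 ff 0.0
red px [319.1 255.4] box [251 196 136 127] area 5892 -> [0.4381 0.2145]
red px [319.2 263.4] box [273 221  94  85] area 6226 -> [0.4342 0.2139]
red px [570.7 264.8] box [524 230 116  99] area 3387 -> [0.4481 0.1003]
red px [597.3 293.6] box [552 254  88  81] area 5557 -> [0.4353 0.0829]
red px [616.6 333.3] box [587 310  53  38] area 633 -> [0.4154 0.0658]
```

Request:
move_arm:
  plan: [1,1,-11,0,0,0,75,0,0,0,0,0,0,62,0,0,0,0,0,0,55,0,0,0,0,0,0,55,0,0,12,0,0,0,55,0,0,17,0,0,0,55,0,0,17,0,0,0,55,0,0,17,0,0,0,55,15,43,0,0,0,0,55,15,43,0,0,0,0,55,16,43,0,0,0,0,55,0,0,0,0,0,0,55]

```text
time: 12.5
eef_pos: [0.4833, 0.3465, 0.063]
tcp_rot: [0.998, 0.066, 0.002, -0.001]
contact_force: [0.3, -0.6, -0.6]
opening: 0.707
finger_force: 32.6
```

Run:
```python
from h import *
rackpose();c=snap("wrist")
h=cv2.cvtColor(c["img"],cv2.COLOR_BGR2HSV);m=(cv2.inRange(h,(0,150,60),(8,255,255))|cv2.inRange(h,(172,150,60),(180,255,255)))[:, :450]
n,l,st,ce=cv2.connectedComponentsWithStats(cv2.morphologyEx(m,cv2.MORPH_CLOSE,np.ones((9,9))))
for i in range(1,n):
    if st[i,4]>500:print(st[i],[(w(c,u,v,.069)[:2]-O)@np.c_[RX,RY]*1e3 for u,v in((st[i,0]+st[i,2]/2,st[i,1]+st[i,3]/2),)])
```

```text
t 12.5 pos [0.4833 0.3465 0.063 ] eul [-179.86   -0.28    7.57] rack x,y mm -80.8 3.9 F [ 0.3 -0.6 -0.6] open 0.707 ff 32.6
[  253   208   140   132 14509] [array([-80.64134015,   4.8563627 ])]
```

Request:
move_arm:
  plan: [0,-5,-2,0,0,0,55,0,0,0,0,0,0,55]

```text
time: 12.75
eef_pos: [0.4802, 0.3355, 0.0587]
tcp_rot: [0.998, 0.064, -0.001, 0.001]
contact_force: [-0.2, -0.8, 0.2]
opening: 0.707
finger_force: 32.6
```

Request:
move_arm:
  plan: [0,5.4,0.8,0,0,0,55,0,0,0,0,0,0,55,20,2.6,0,0,0,0,55,0,0,0,0,0,0,55]

```text
time: 13.15
eef_pos: [0.5031, 0.345, 0.0608]
tcp_rot: [0.998, 0.064, 0.001, -0.0]
contact_force: [0.4, -0.2, -0.2]
opening: 0.702
finger_force: 32.6
```

Run:
```python
from h import *
rackpose()
```

```text
t 13.15 pos [0.5031 0.345  0.0608] eul [-1.7996e+02 -1.6000e-01  7.3100e+00] rack x,y mm -61.5 -0.1 F [ 0.4 -0.2 -0.2] open 0.702 ff 32.6
```

Request:
move_arm:
  plan: [0,-0.6,-0.8,0,0,0,55,15,2,0,0,0,0,55,20,2.6,0,0,0,0,55,15,2,0,0,0,0,55,5,0.6,0,0,0,0,55,0,0,0,0,0,0,55]

```text
time: 13.75
eef_pos: [0.5562, 0.3516, 0.0593]
tcp_rot: [0.998, 0.064, 0.0, -0.0]
contact_force: [-0.3, 0.4, -0.0]
opening: 0.646
finger_force: 0.0
```

Request:
move_arm:
  plan: [3,0.4,0,0,0,0,55,2,0.2,0,0,0,0,55,0,0,0,0,0,0,55]

```text
time: 14.05
eef_pos: [0.5611, 0.3522, 0.0593]
tcp_rot: [0.998, 0.064, 0.0, -0.0]
contact_force: [0.8, 0.1, 0.5]
opening: 0.644
finger_force: 0.0
```

Request:
move_arm:
  plan: [2,0.3,0,0,0,0,55,0,0,0,0,0,0,55]

```text
time: 14.25
eef_pos: [0.5632, 0.3526, 0.0592]
tcp_rot: [0.998, 0.064, 0.0, -0.0]
contact_force: [-0.3, -0.2, -0.1]
opening: 0.644
finger_force: 0.0
```

The grip now reads zero force at 55 mm: the puck has slipped out. I look.

Run:
```python
from h import *
c=snap("wrist");s=snap("side")
u,v=map(int,px(s,[.53,.34,.05]))
a=cv2.resize(s["img"][v-50:v+50,u-60:u+60],(396,330),interpolation=cv2.INTER_CUBIC)
b=cv2.resize(c["img"],(400,250));b=cv2.copyMakeBorder(b,0,80,0,0,0)
cv2.imwrite("pics/m2.png",np.hstack([a,b]))
```

```text
(no output)
```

View pics/m2.png

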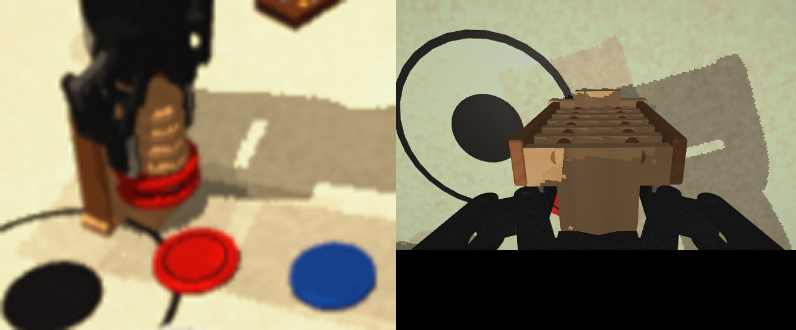

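The puck fell to the table in front of the rack. I back off and relocate it.

Request:
move_arm:
  plan: [0,0,0,0,0,0,80,0,0,0,0,0,0,80,-30,-4,0,0,0,0,80,-40,-5,0,0,0,0,80,-40,-5,0,0,0,0,80,0,-45,20,0,0,0,80,0,-45,20,0,0,0,80,0,-45,0,0,0,0,80,0,0,0,0,0,0,80]

```text
time: 15.25
eef_pos: [0.4535, 0.2001, 0.1]
tcp_rot: [0.998, 0.062, 0.001, 0.0]
contact_force: [-0.1, 0.5, -0.4]
opening: 0.937
finger_force: 0.0
```

Run:
```python
from h import *
rackpose();t=snap("top");blobs(t,.006,amin=60);blobs(t,.006,"blue");s=snap("side");blobs(s,.006,amin=40);w_=snap("wrist");blobs(w_,.006,amin=300)
u,v=map(int,px(s,[.55,.345,.05]))
a=cv2.resize(s["img"][v-40:v+40,u-48:u+48],None,fx=6,fy=6,interpolation=cv2.INTER_CUBIC);cv2.imwrite("pics/m3.png",a)
```

```text
t 15.25 pos [0.4535 0.2001 0.1   ] eul [ 1.7994e+02 -8.0000e-02  7.1200e+00] rack x,y mm -129.2 -137.5 F [-0.1  0.5 -0.4] open 0.937 ff 0.0
red px [111.  244.1] box [ 99  85  25 315] area 1277 -> [0.3943 0.7661]
red px [329.8  87.8] box [130  86 410   5] area 1571 -> [0.9574 0.0136]
red px [557.6 244.9] box [545  86  26 314] area 1303 -> [ 0.398 -0.768]
red px [227.6 209.5] box [217 189  23  34] area 294 -> [0.5155 0.3682]
red px [358.  201.3] box [348 189  21  25] area 304 -> [ 0.5458 -0.0852]
red px [310.3 233.4] box [302 225  18  18] area 221 -> [0.4338 0.08  ]
red px [391.4 234.6] box [383 226  18  18] area 232 -> [ 0.4309 -0.1992]
blue px [233.7 239. ] box [230 231   7  17] area 86 -> [0.4135 0.3438]
blue px [399.7 265.6] box [391 257  18  18] area 258 -> [ 0.3255 -0.2259]
red px [523.5 101.8] box [501  70  48  57] area 885 -> [ 0.3061 -1.8377]
red px [454.1 147.9] box [388 130 139  38] area 299 -> [ 0.4047 -0.8496]
red px [124.8 223.9] box [  0 151 277 137] area 1143 -> [1.0048 0.3737]
red px [334.2 207.1] box [324 201  22  13] area 161 -> [ 0.5541 -0.0998]
red px [381.1 207.5] box [372 203  19  10] area 152 -> [ 0.429  -0.1941]
red px [333.8 248.4] box [323 242  22  14] area 256 -> [0.4332 0.0847]
red px [230.6 275.8] box [217 263  27  21] area 291 -> [0.581  0.3398]
red px [241.8 298.6] box [229 289  27  21] area 425 -> [0.5013 0.3787]
red px [ 37.9 358.3] box [  0 309  80  91] area 959 -> [0.708  0.7391]
red px [77.3 70.3] box [ 12   0 115 151] area 5674 -> [0.5234 0.3701]
red px [ 69.4 101.9] box [36 68 68 69] area 3580 -> [0.5031 0.3767]
red px [482.3 245.1] box [440 209  86  79] area 2220 -> [0.4386 0.0839]
red px [483.1 249.9] box [454 224  59  53] area 2421 -> [0.4349 0.0823]
```

View pics/m3.png

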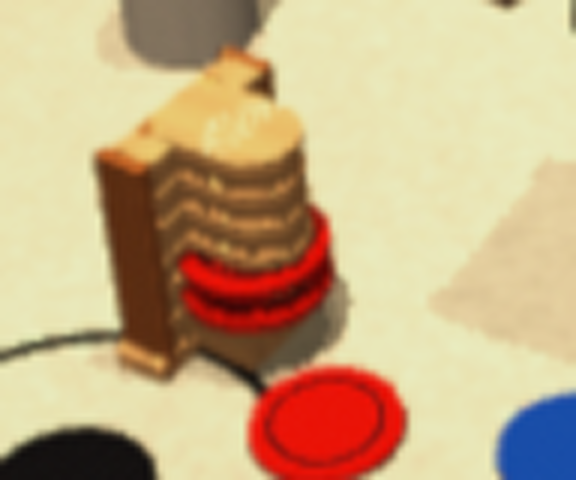

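The slot-2 puck is still in place. The dropped puck is flat at about (0.501,0.377), too close to the rack for the gripper body. I'll press its rear with shut fingertips and drag it back.

Request:
move_arm:
  plan: [8,44,-10,0,0,0,0,8,44,-10,0,0,0,0,7,44,-10,0,0,0,0,7,44,-10,0,0,0,0,0,0,0,0,0,0,0,0,0,-20,0,0,0,0,0,0,-20,0,0,0,0,0,0,-5,0,0,0,0,0,0,0,0,0,0,0,0,0,0,0,0,0,0]

```text
time: 16.4
eef_pos: [0.4835, 0.38, 0.0149]
tcp_rot: [0.998, 0.065, 0.0, -0.0]
contact_force: [-0.4, -0.6, 0.5]
opening: -0.001
finger_force: 0.0
```

Run:
```python
from h import *
rackpose();c=snap("wrist");blobs(c,.006,amin=1000)
```

```text
t 16.4 pos [0.4835 0.38   0.0149] eul [-1.7998e+02 -6.0000e-02  7.4000e+00] rack x,y mm -76.4 37.1 F [-0.4 -0.6  0.5] open -0.001 ff 0.0
red px [355.6 154.4] box [270  29 170 249] area 10474 -> [0.5349 0.3733]
red px [337.4 218. ] box [291 177  92  85] area 5930 -> [0.5049 0.3771]
```

Request:
move_arm:
  plan: [0,0,-5,0,0,0,0,0,0,-4,0,0,0,0,0,0,-2,0,0,0,0,0,0,0,0,0,0,0]

```text
time: 16.85
eef_pos: [0.4838, 0.3798, 0.0061]
tcp_rot: [0.998, 0.064, -0.0, 0.0]
contact_force: [-4.7, -3.3, 13.5]
opening: -0.001
finger_force: 6.7
```

Request:
move_arm:
  plan: [-8,0,0,0,0,0,0,-15,0,0,0,0,0,0,-15,0,0,0,0,0,0,-12,0,0,0,0,0,0,0,0,0,0,0,0,0,0,0,40,0,0,0,80,0,0,40,0,0,0,80,0,0,0,0,0,0,80,0,0,0,0,0,0,80]

```text
time: 17.75
eef_pos: [0.4333, 0.3799, 0.0842]
tcp_rot: [0.998, 0.064, 0.001, -0.001]
contact_force: [-0.0, 1.0, -0.4]
opening: 0.68
finger_force: 0.0
```

Run:
```python
from h import *
rackpose();c=snap("wrist");blobs(c,.006,amin=1000);s=snap("side");blobs(s,.006,amin=200);blobs(s,.006,"blue",100)
```

```text
t 17.75 pos [0.4333 0.3799 0.0842] eul [-1.7994e+02 -1.1000e-01  7.3800e+00] rack x,y mm -126.2 43.4 F [-0.   1.  -0.4] open 0.68 ff 0.0
red px [398.4  32.6] box [348   0 134  60] area 3034 -> [0.5477 0.3519]
red px [331.7 175.5] box [284 131  96  94] area 2986 -> [0.4595 0.3785]
red px [331.7 178.9] box [299 147  66  65] area 3323 -> [0.4573 0.3783]
red px [521.9 113.6] box [501  97  47  32] area 472 -> [ 0.2646 -1.5808]
red px [469.  151.7] box [406 135 138  37] area 284 -> [ 0.338 -0.849]
red px [111.  230.6] box [  0 167 242 121] area 1034 -> [1.0048 0.4175]
red px [334.  248.5] box [324 242  21  14] area 243 -> [0.4325 0.0846]
red px [255.6 307.7] box [243 297  27  22] area 451 -> [0.4553 0.3801]
red px [ 37.9 358.3] box [  0 309  80  91] area 959 -> [0.708  0.7391]
blue px [413.8 214.5] box [405 210  19  10] area 146 -> [ 0.3243 -0.2212]
blue px [342.2 288.1] box [331 280  24  18] area 336 -> [0.3292 0.2036]
blue px [283.3 303.3] box [271 294  26  20] area 393 -> [0.4129 0.3307]
```

Request:
move_arm:
  plan: [12,0,0,0,0,0,80,12,0,-20,0,0,0,80,0,0,-28,0,0,0,80,0,0,-25,0,0,0,80,0,0,-14,0,0,0,78,0,0,0,0,0,0,78]
  newtons: 45

```text
time: 18.45
eef_pos: [0.4552, 0.3781, -0.0074]
tcp_rot: [0.998, 0.064, -0.003, 0.002]
contact_force: [-0.6, 0.2, 0.2]
opening: 0.918
finger_force: 0.0
```

Request:
move_arm:
  plan: [0,0,0,0,0,0,70,0,0,0,0,0,0,60,0,0,0,0,0,0,55,0,0,0,0,0,0,55]

```text
time: 18.85
eef_pos: [0.4585, 0.3804, -0.002]
tcp_rot: [0.998, 0.064, 0.002, -0.001]
contact_force: [1.0, -0.3, 4.2]
opening: 0.698
finger_force: 48.5
```

Run:
```python
from h import *
rackpose()
```

```text
t 18.85 pos [ 0.4585  0.3804 -0.002 ] eul [-179.92   -0.2     7.39] rack x,y mm -101.2 40.6 F [ 1.  -0.3  4.2] open 0.698 ff 48.5
```

Request:
move_arm:
  plan: [0,0,10,0,0,0,55,0,0,18,0,0,0,55,0,0,18,0,0,0,55,0,0,17,0,0,0,55,8,-13,0,0,0,0,55,7,-13,0,0,0,0,55,6,-13,0,0,0,0,55,0,0,0,0,0,0,55,0,0,0,0,0,0,55]

```text
time: 19.75
eef_pos: [0.4779, 0.3395, 0.0581]
tcp_rot: [0.998, 0.063, -0.001, 0.0]
contact_force: [-0.6, -0.1, -0.5]
opening: 0.699
finger_force: 48.4
```

Run:
```python
from h import *
rackpose();c=snap("wrist");cv2.imwrite("pics/w6.png",cv2.resize(c["img"],(480,300)));rackpose()
blobs(c,.069,amin=1000)
```

```text
t 19.75 pos [0.4779 0.3395 0.0581] eul [1.7998e+02 1.1000e-01 7.2700e+00] rack x,y mm -87.1 -2.4 F [-0.6 -0.1 -0.5] open 0.699 ff 48.4
t 19.8 pos [0.4778 0.34   0.0583] eul [1.7999e+02 9.0000e-02 7.3200e+00] rack x,y mm -87.1 -1.9 F [ 0.2 -0.2  0.5] open 0.698 ff 48.4
red px [322.2 268.4] box [253 207 140 133] area 6393 -> [0.4833 0.3415]
red px [322.4 277.6] box [274 234  98  88] area 6845 -> [0.479  0.3408]
```

View pics/w6.png

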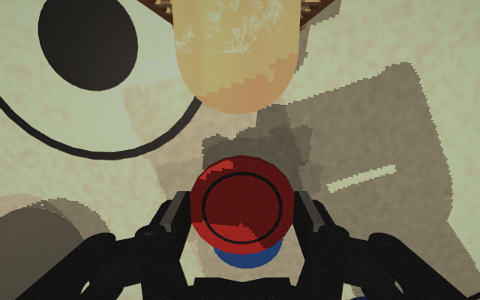

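The puck is held level at (242,205) in the crop, and the tongue is centred at column ~237. I raise 1.5 mm and insert.

Request:
move_arm:
  plan: [0,1,1.5,0,0,0,55,0,0,0,0,0,0,55,20,2.6,0,0,0,0,55,20,2.6,0,0,0,0,55,0,0,0,0,0,0,55,0,0,0,0,0,0,55]

```text
time: 20.4
eef_pos: [0.5178, 0.3469, 0.0604]
tcp_rot: [0.998, 0.064, -0.0, 0.0]
contact_force: [-0.3, 0.5, -0.7]
opening: 0.697
finger_force: 48.5
```

Request:
move_arm:
  plan: [14,1.8,0,0,0,0,55,14,1.8,0,0,0,0,55,8,1,0,0,0,0,55,0,0,0,0,0,0,55]

```text
time: 20.8
eef_pos: [0.5542, 0.3514, 0.0606]
tcp_rot: [0.998, 0.064, -0.0, 0.0]
contact_force: [-0.6, 0.7, -0.8]
opening: 0.702
finger_force: 48.5
```

Run:
```python
from h import *
rackpose()
```

```text
t 20.8 pos [0.5542 0.3514 0.0606] eul [180.     0.     7.38] rack x,y mm -9.9 -0.3 F [-0.6  0.7 -0.8] open 0.702 ff 48.5
```

Request:
move_arm:
  plan: [3,0.3,0,0,0,0,55,3,0.3,0,0,0,0,55,0,0,0,0,0,0,55]

```text
time: 21.1
eef_pos: [0.56, 0.352, 0.0606]
tcp_rot: [0.998, 0.064, -0.0, 0.0]
contact_force: [0.8, 0.4, -0.2]
opening: 0.697
finger_force: 48.5
```

Request:
move_arm:
  plan: [2,0.2,0,0,0,0,55,0,0,0,0,0,0,55]

```text
time: 21.3
eef_pos: [0.5622, 0.3522, 0.0607]
tcp_rot: [0.998, 0.064, 0.0, -0.0]
contact_force: [-0.1, -0.3, 0.4]
opening: 0.698
finger_force: 48.5
```

Request:
move_arm:
  plan: [2,0.2,0,0,0,0,55,0,0,0,0,0,0,55]

```text
time: 21.5
eef_pos: [0.5643, 0.3524, 0.0607]
tcp_rot: [0.998, 0.064, 0.0, -0.0]
contact_force: [-0.3, 0.0, -0.8]
opening: 0.701
finger_force: 48.5
```

Request:
move_arm:
  plan: [1.5,0.2,0,0,0,0,55,0,0,0,0,0,0,55]

```text
time: 21.7
eef_pos: [0.5655, 0.3525, 0.0605]
tcp_rot: [0.998, 0.064, -0.0, 0.0]
contact_force: [-0.4, -0.5, -0.6]
opening: 0.698
finger_force: 48.5
```

Request:
move_arm:
  plan: [2,0.3,0,0,0,0,55,0,0,0,0,0,0,55]

```text
time: 21.9
eef_pos: [0.5656, 0.3525, 0.0602]
tcp_rot: [0.998, 0.065, -0.003, 0.001]
contact_force: [-5.6, -1.2, 3.0]
opening: 0.701
finger_force: 48.8
```

Request:
move_arm:
  plan: [2,0.3,0,0,0,0,55,0,0,0,0,0,0,55]

```text
time: 22.1
eef_pos: [0.5656, 0.3524, 0.06]
tcp_rot: [0.998, 0.065, -0.006, 0.002]
contact_force: [-12.4, -3.3, 6.6]
opening: 0.7
finger_force: 49.2
```

Request:
move_arm:
  plan: [1.5,0.2,0,0,0,0,55,0,0,0,0,0,0,55]

```text
time: 22.3
eef_pos: [0.5656, 0.3524, 0.0601]
tcp_rot: [0.998, 0.066, -0.008, 0.002]
contact_force: [-16.1, -4.6, 9.5]
opening: 0.702
finger_force: 49.2
```

Firm stop: slot 3 is filled. I release and go for the third puck at (0.434,0.080).

Request:
move_arm:
  plan: [-3,-0.4,0,0,0,0,55,0,0,0,0,0,0,70,0,0,0,0,0,0,80,0,0,0,0,0,0,80,-20,-2.6,0,0,0,0,80,-40,-5,0,0,0,0,80,-45,-6,0,0,0,0,80,0,0,0,0,0,0,80]

```text
time: 23.1
eef_pos: [0.4567, 0.3378, 0.0579]
tcp_rot: [0.998, 0.065, -0.004, 0.001]
contact_force: [0.0, 0.3, -0.4]
opening: 0.935
finger_force: 0.0
```

Run:
```python
from h import *
rackpose();c=snap("wrist");h=cv2.cvtColor(c["img"],cv2.COLOR_BGR2HSV)
s=snap("side");u,v=map(int,px(s,[.55,.345,.05]))
a=cv2.resize(s["img"][v-40:v+40,u-40:u+40],(400,400),interpolation=cv2.INTER_CUBIC);b=c["img"][:260,200:460]
cv2.imwrite("pics/m4.png",np.hstack([a,cv2.resize(b,(400,400))]))
```

```text
t 23.1 pos [0.4567 0.3378 0.0579] eul [179.89   0.44   7.46] rack x,y mm -108.4 -1.3 F [ 0.   0.3 -0.4] open 0.935 ff 0.0
```

View pics/m4.png

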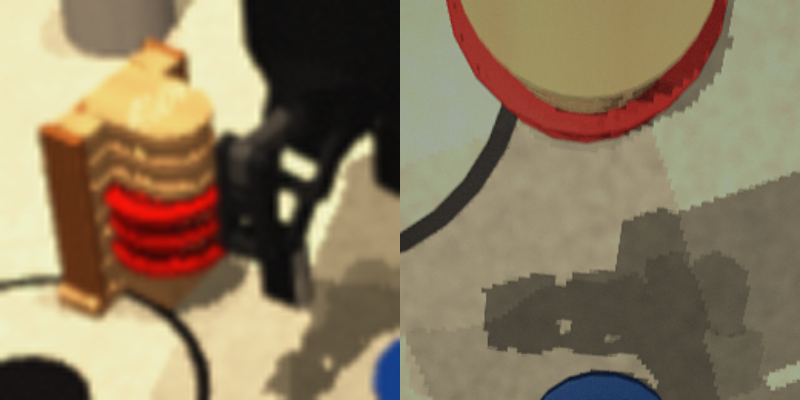

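Request:
move_arm:
  plan: [-3,-43,0,0,0,0,80,-3,-43,0,0,0,0,80,-3,-43,0,0,0,0,80,-3,-43,0,0,0,0,80,-3,-43,0,0,0,0,80,-3,-42,0,0,0,0,80,0,0,-25,0,0,0,80,0,0,-20,0,0,0,80,0,0,0,0,0,0,80,0,0,0,0,0,0,80]

```text
time: 24.2
eef_pos: [0.4472, 0.082, 0.0165]
tcp_rot: [0.998, 0.064, 0.001, 0.0]
contact_force: [0.8, -0.7, 0.0]
opening: 0.942
finger_force: 0.0
```

Run:
```python
from h import *
rackpose();c=snap("wrist");blobs(c,.006,amin=1500)
```

```text
t 24.2 pos [0.4472 0.082  0.0165] eul [ 1.7998e+02 -1.2000e-01  7.3400e+00] rack x,y mm -150.5 -253.9 F [ 0.8 -0.7  0. ] open 0.942 ff 0.0
red px [322.1 272.2] box [260 219 126 115] area 5074 -> [0.4394 0.0824]
red px [322.2 280.1] box [279 242  87  77] area 5274 -> [0.4352 0.0818]
```

Three red pucks are stacked in line in the rack. The arm is 13 mm ahead in x of the next puck, so I correct, lower and grip.

Request:
move_arm:
  plan: [-6,0,0,0,0,0,80,-6,-1,0,0,0,0,80,0,0,0,0,0,0,80,0,0,0,0,0,0,80]

```text
time: 24.65
eef_pos: [0.433, 0.0815, 0.016]
tcp_rot: [0.998, 0.065, 0.0, 0.0]
contact_force: [1.3, -0.8, -0.5]
opening: 0.938
finger_force: 0.0
```

Request:
move_arm:
  plan: [0,0,-10,0,0,0,80,0,0,-9,0,0,0,76,0,0,0,0,0,0,68,0,0,0,0,0,0,60,0,0,0,0,0,0,55,0,0,0,0,0,0,55]

```text
time: 25.25
eef_pos: [0.4333, 0.0813, -0.0033]
tcp_rot: [0.998, 0.064, 0.0, 0.0]
contact_force: [-0.9, 0.3, -0.1]
opening: 0.705
finger_force: 48.5
```

Request:
move_arm:
  plan: [0,0,10,0,0,0,55,0,0,18,0,0,0,55,0,0,18,0,0,0,55,0,0,18,0,0,0,55,0,0,15,0,0,0,55,0,0,0,0,0,0,55]

```text
time: 25.85
eef_pos: [0.4353, 0.0813, 0.0786]
tcp_rot: [0.998, 0.064, 0.003, 0.0]
contact_force: [-0.3, 0.5, -0.1]
opening: 0.705
finger_force: 48.6
```

Request:
move_arm:
  plan: [8,43,0,0,0,0,55,8,43,0,0,0,0,55,7,43,0,0,0,0,55,7,43,0,0,0,0,55,7,43,0,0,0,0,55,7,43,0,0,0,0,55,0,0,0,0,0,0,55,0,0,0,0,0,0,55,0,0,0,0,0,0,55]

```text
time: 26.75
eef_pos: [0.4764, 0.3383, 0.0748]
tcp_rot: [0.998, 0.064, -0.001, 0.0]
contact_force: [-0.5, -0.5, -0.3]
opening: 0.706
finger_force: 48.7
```

```bash
cat >> h.py <<'E'
def held():
    rackpose();c=snap("wrist");h=cv2.cvtColor(c["img"],cv2.COLOR_BGR2HSV)
    m=(cv2.inRange(h,(0,150,40),(8,255,255))|cv2.inRange(h,(172,150,40),(180,255,255)));m[:, :200]=0;m[:,460:]=0
    n,l,st,ce=cv2.connectedComponentsWithStats(cv2.morphologyEx(m,cv2.MORPH_CLOSE,np.ones((11,11))))
    i=1+np.argmax(st[1:,4]);print("held px",st[i]," first puck was box 252..394 x 212..343")
    tz=ctrl.get_state()["eef_pos"][2]
    b=st[i];p=w(c,b[0]+b[2]/2,b[1]+b[3]/2,tz+.0095)[:2]-O;print("puck rack xy",p@RX*1e3,p@RY*1e3)
    y=px(c,[*(O-.012*RX),.11])
    g=c["img"][max(int(y[1]),2)];gr=cv2.cvtColor(c["img"],cv2.COLOR_BGR2HSV)[max(int(y[1]),2)];print("row",y,[int(k) for k in np.where(np.abs(np.diff(gr[:,1].astype(int)))>25)[0] if 150<k<500])
E
python3 -c "
from h import *
held()"
```

```text
t 26.75 pos [0.4764 0.3383 0.0748] eul [1.7995e+02 1.1000e-01 7.3500e+00] rack x,y mm -88.8 -3.3 F [-0.5 -0.5 -0.3] open 0.706 ff 48.7
held px [  251   201   144   134 15262]  first puck was box 252..394 x 212..343
puck rack xy -83.68356096363738 -2.3133578290384915
row (np.float64(315.1669756567871), np.float64(86.74981779534068)) [172, 243, 247, 248, 380, 383, 388]
```

Request:
move_arm:
  plan: [0,2.4,1.5,0,0,0,55,0,0,0,0,0,0,55,20,2.6,0,0,0,0,55,20,2.6,0,0,0,0,55,0,0,0,0,0,0,55,0,0,0,0,0,0,55]

```text
time: 27.4
eef_pos: [0.517, 0.3464, 0.0771]
tcp_rot: [0.998, 0.064, -0.0, 0.0]
contact_force: [1.3, -0.5, -0.7]
opening: 0.704
finger_force: 48.8
```

Request:
move_arm:
  plan: [14,1.8,0,0,0,0,55,14,1.8,0,0,0,0,55,8,1,0,0,0,0,55,0,0,0,0,0,0,55]

```text
time: 27.8
eef_pos: [0.5533, 0.3514, 0.0772]
tcp_rot: [0.998, 0.064, -0.0, -0.0]
contact_force: [0.3, -0.1, -0.5]
opening: 0.703
finger_force: 48.8
```

Run:
```python
from h import *
rackpose()
```

```text
t 27.8 pos [0.5533 0.3514 0.0772] eul [-180.      0.      7.36] rack x,y mm -10.8 -0.2 F [ 0.3 -0.1 -0.5] open 0.703 ff 48.8
```

Request:
move_arm:
  plan: [3,0.3,0,0,0,0,55,3,0.3,0,0,0,0,55,0,0,0,0,0,0,55]

```text
time: 28.1
eef_pos: [0.5591, 0.3522, 0.0772]
tcp_rot: [0.998, 0.064, 0.0, -0.0]
contact_force: [0.4, 0.2, -0.1]
opening: 0.705
finger_force: 48.8
```

Request:
move_arm:
  plan: [3,0.3,0,0,0,0,55,0,0,0,0,0,0,55]

```text
time: 28.3
eef_pos: [0.5617, 0.3523, 0.0769]
tcp_rot: [0.998, 0.064, -0.001, 0.0]
contact_force: [-1.3, -0.8, -0.6]
opening: 0.706
finger_force: 48.8
```

Request:
move_arm:
  plan: [2,0.2,0,0,0,0,55,0,0,0,0,0,0,55]

```text
time: 28.5
eef_pos: [0.562, 0.3522, 0.0763]
tcp_rot: [0.998, 0.065, -0.003, 0.001]
contact_force: [-5.4, -1.8, 1.5]
opening: 0.705
finger_force: 49.0
```

Request:
move_arm:
  plan: [2,0.2,0,0,0,0,55,0,0,0,0,0,0,55]

```text
time: 28.7
eef_pos: [0.5621, 0.3521, 0.0757]
tcp_rot: [0.998, 0.065, -0.006, 0.001]
contact_force: [-9.8, -2.7, 3.4]
opening: 0.705
finger_force: 49.2
```

Request:
move_arm:
  plan: [2,0.2,0,0,0,0,55,0,0,0,0,0,0,55,-3,-0.4,0,0,0,0,55,0,0,0,0,0,0,70,0,0,0,0,0,0,80,0,0,0,0,0,0,80,-20,-2.6,0,0,0,0,80,-40,-5,0,0,0,0,80,-45,-6,0,0,0,0,80,0,0,30,0,0,0,80,0,0,0,0,0,0,80]

```text
time: 29.8
eef_pos: [0.4607, 0.3398, 0.1098]
tcp_rot: [0.998, 0.065, 0.003, -0.001]
contact_force: [1.7, 1.5, 2.3]
opening: 0.937
finger_force: 0.0
```

Run:
```python
from h import *
rackpose();t=snap("top");blobs(t,.006);t["img"]
print("malB dome top cam: dark centroid skip")
```

```text
t 29.8 pos [0.4607 0.3398 0.1098] eul [-179.89   -0.31    7.42] rack x,y mm -104.1 0.1 F [1.7 1.5 2.3] open 0.937 ff 0.0
red px [111.  244.2] box [ 99  85  25 315] area 1284 -> [0.3937 0.7662]
red px [331.2  87.8] box [130  86 410   5] area 1595 -> [0.9574 0.0085]
red px [557.6 244.8] box [545  86  26 314] area 1308 -> [ 0.3983 -0.768 ]
red px [233.7 197. ] box [224 188  16  17] area 88 -> [0.5593 0.3484]
red px [358.  201.3] box [348 189  21  25] area 302 -> [ 0.5458 -0.0852]
red px [391.4 234.6] box [383 226  18  18] area 231 -> [ 0.4307 -0.1993]
malB dome top cam: dark centroid skip
```

Request:
move_arm:
  plan: [0,-45,0,0,0,0,80,0,-45,0,0,0,0,80,0,-45,0,0,0,0,80,0,-45,0,0,0,0,80,0,-45,0,0,0,0,80,0,-45,0,0,0,0,80,0,-45,0,0,0,0,80,0,-45,0,0,0,0,80,0,-45,0,0,0,0,80,0,-45,0,0,0,0,80,0,-43,0,0,0,0,80,0,-40,0,0,0,0,80]

```text
time: 31.05
eef_pos: [0.4612, -0.1976, 0.1077]
tcp_rot: [0.998, 0.063, 0.001, 0.001]
contact_force: [0.9, 1.1, 0.3]
opening: 0.935
finger_force: 0.0
```

Request:
move_arm:
  plan: [0,0,0,0,0,0,80,0,0,0,0,0,0,80]

```text
time: 31.25
eef_pos: [0.4608, -0.1956, 0.1072]
tcp_rot: [0.998, 0.063, 0.0, 0.0]
contact_force: [-0.2, 1.3, 0.2]
opening: 0.939
finger_force: 0.0
```

Run:
```python
from h import *
rackpose();c=snap("wrist","w7");blobs(c,.006,amin=800)
```

```text
t 31.25 pos [ 0.4608 -0.1956  0.1072] eul [ 1.7998e+02 -5.0000e-02  7.2100e+00] rack x,y mm -172.5 -530.9 F [-0.2  1.3  0.2] open 0.939 ff 0.0
red px [161.9  59.2] box [101   0 124 134] area 10017 -> [ 0.5447 -0.0786]
red px [322.1 237.1] box [282 201  82  77] area 2200 -> [ 0.4343 -0.1975]
red px [322. 241.] box [294 215  57  53] area 2331 -> [ 0.4311 -0.1979]
```

Request:
move_arm:
  plan: [-15,-1,-10,0,0,0,80,-14,-2,-20,0,0,0,80,0,0,-25,0,0,0,80,0,0,-25,0,0,0,80,0,0,-15,0,0,0,80,0,0,0,0,0,0,80,0,0,0,0,0,0,80]

```text
time: 32.0
eef_pos: [0.4315, -0.1961, 0.0123]
tcp_rot: [0.998, 0.065, -0.0, -0.0]
contact_force: [1.0, 0.2, -0.7]
opening: 0.933
finger_force: 0.0
```

Run:
```python
from h import *
rackpose();c=snap("wrist");blobs(c,.006,amin=800)
```

```text
t 32.0 pos [ 0.4315 -0.1961  0.0123] eul [-179.99    0.      7.47] rack x,y mm -201.7 -527.6 F [ 1.   0.2 -0.7] open 0.933 ff 0.0
red px [45.6 28.7] box [ 0  0 97 78] area 5056 -> [ 0.5158 -0.0759]
red px [329.  254.6] box [264 198 132 122] area 5506 -> [ 0.4355 -0.1975]
red px [329.2 262.3] box [284 222  91  82] area 5827 -> [ 0.4315 -0.1981]
```

Request:
move_arm:
  plan: [0,-1.5,-8,0,0,0,80,0,0,-7.5,0,0,0,76,0,0,0,0,0,0,68,0,0,0,0,0,0,60,0,0,0,0,0,0,55,0,0,0,0,0,0,55]

```text
time: 32.65
eef_pos: [0.4313, -0.1986, -0.0031]
tcp_rot: [0.998, 0.064, 0.0, 0.0]
contact_force: [-0.3, -0.2, 1.8]
opening: 0.703
finger_force: 48.2
```

Request:
move_arm:
  plan: [0,0,10,0,0,0,55,0,0,18,0,0,0,55,5,0,20,0,0,0,55,5,0,20,0,0,0,55,5,0,18,0,0,0,55,10,0,10,0,0,0,55,0,0,0,0,0,0,55]

```text
time: 33.35
eef_pos: [0.4583, -0.1995, 0.095]
tcp_rot: [0.998, 0.065, 0.002, 0.002]
contact_force: [0.2, -0.1, -0.2]
opening: 0.703
finger_force: 48.5
```

Request:
move_arm:
  plan: [0,30,0,0,0,0,55,0,45,0,0,0,0,55,0,45,0,0,0,0,55,0,45,0,0,0,0,55,0,45,0,0,0,0,55,0,45,0,0,0,0,55,0,45,0,0,0,0,55,0,45,0,0,0,0,55,0,45,0,0,0,0,55,5,45,0,0,0,0,55,5,45,0,0,0,0,55,5,40,0,0,0,0,55]

```text
time: 34.55
eef_pos: [0.4701, 0.3234, 0.0912]
tcp_rot: [0.998, 0.065, -0.001, 0.0]
contact_force: [0.6, -0.3, 0.0]
opening: 0.706
finger_force: 48.6
```

Request:
move_arm:
  plan: [0,10,0,0,0,0,55,0,0,0,0,0,0,55,0,0,0,0,0,0,55]

```text
time: 34.85
eef_pos: [0.4703, 0.3305, 0.0915]
tcp_rot: [0.998, 0.064, -0.001, 0.001]
contact_force: [-0.2, -0.7, 0.6]
opening: 0.698
finger_force: 48.6
```

```bash
python3 -c "
from h import *
held()"
```

```text
t 34.85 pos [0.4703 0.3305 0.0915] eul [1.7993e+02 1.3000e-01 7.3800e+00] rack x,y mm -95.8 -10.4 F [-0.2 -0.7  0.6] open 0.698 ff 48.6
held px [  252   205   142   134 14928]  first puck was box 252..394 x 212..343
puck rack xy -92.5548823122044 -9.33615339280513
row (np.float64(294.97223822876197), np.float64(65.8012655381707)) [153, 184, 185, 224, 225, 226, 235, 236, 352, 354, 371, 372]
```

Request:
move_arm:
  plan: [0,10,1,0,0,0,55,0,0,0,0,0,0,55,20,2.6,0,0,0,0,55,20,2.6,0,0,0,0,55,0,0,0,0,0,0,55,0,0,0,0,0,0,55]

```text
time: 35.5
eef_pos: [0.5111, 0.3463, 0.0936]
tcp_rot: [0.998, 0.064, -0.0, 0.0]
contact_force: [0.1, 0.1, -0.0]
opening: 0.702
finger_force: 48.6
```

```bash
python3 -c "
from h import *
rackpose()"
```

```text
t 35.5 pos [0.5111 0.3463 0.0936] eul [1.7999e+02 4.0000e-02 7.3300e+00] rack x,y mm -53.4 0.1 F [ 0.1  0.1 -0. ] open 0.702 ff 48.6
```

Request:
move_arm:
  plan: [14,1.2,-0.6,0,0,0,55,14,1.8,0,0,0,0,55,14,1.8,0,0,0,0,55,6,0.6,0,0,0,0,55,0,0,0,0,0,0,55]

```text
time: 36.0
eef_pos: [0.5589, 0.3519, 0.0929]
tcp_rot: [0.998, 0.064, -0.0, 0.0]
contact_force: [0.3, -0.9, -0.1]
opening: 0.703
finger_force: 48.6
```

Request:
move_arm:
  plan: [3,0.3,0,0,0,0,55,0,0,0,0,0,0,55]

```text
time: 36.2
eef_pos: [0.5616, 0.3524, 0.0929]
tcp_rot: [0.998, 0.064, -0.0, 0.0]
contact_force: [0.3, 0.6, 0.2]
opening: 0.706
finger_force: 48.6
```

Request:
move_arm:
  plan: [3,0.3,0,0,0,0,55,0,0,0,0,0,0,55]

```text
time: 36.4
eef_pos: [0.5642, 0.3525, 0.0926]
tcp_rot: [0.998, 0.065, -0.001, 0.0]
contact_force: [-2.2, -0.6, -0.5]
opening: 0.702
finger_force: 48.7
```

Request:
move_arm:
  plan: [2,0.2,0,0,0,0,55,0,0,0,0,0,0,55]

```text
time: 36.6
eef_pos: [0.5644, 0.3525, 0.092]
tcp_rot: [0.998, 0.065, -0.004, 0.001]
contact_force: [-8.0, -0.7, 3.2]
opening: 0.699
finger_force: 48.9
```

Request:
move_arm:
  plan: [2,0.2,0,0,0,0,55,0,0,0,0,0,0,55]

```text
time: 36.8
eef_pos: [0.5645, 0.3524, 0.0916]
tcp_rot: [0.998, 0.065, -0.006, 0.001]
contact_force: [-11.0, -2.2, 4.6]
opening: 0.704
finger_force: 49.1
```

Slot 5 is filled. I release, back off, and check the whole stack on the way to the score bar.

Request:
move_arm:
  plan: [2,0.2,0,0,0,0,55,0,0,0,0,0,0,55,-3,-0.4,0,0,0,0,55,0,0,0,0,0,0,70,0,0,0,0,0,0,80,0,0,0,0,0,0,80,-20,-2.6,0,0,0,0,80,-40,-5,0,0,0,0,80,-40,-5,0,0,0,0,60,0,0,35,0,0,0,60,0,0,35,0,0,0,60]

```text
time: 37.9
eef_pos: [0.4654, 0.3394, 0.1612]
tcp_rot: [0.998, 0.065, -0.002, 0.001]
contact_force: [-0.1, 0.1, 0.6]
opening: 0.699
finger_force: 0.0
```

Request:
move_arm:
  plan: [22,-35,0,0,0,0,60,22,-35,0,0,0,0,60,22,-35,0,0,0,-5,60,22,-35,0,0,0,-5,60,22,-35,0,0,0,0,60,22,-35,0,0,0,0,60,22,-35,0,0,0,0,60,20,-34,0,0,0,0,60,0,0,0,0,0,0,60,0,0,0,0,0,0,60]

```text
time: 38.9
eef_pos: [0.6429, 0.0604, 0.1632]
tcp_rot: [1.0, -0.024, 0.0, -0.0]
contact_force: [0.3, 0.4, 0.8]
opening: 0.705
finger_force: 0.0
```

Run:
```python
from h import *
rackpose();c=snap("wrist","w8");s=snap("side");t=snap("top");blobs(t,.006);blobs(s,.05)
u,v=map(int,px(s,[.55,.345,.05]));a=cv2.resize(s["img"][v-35:v+35,u-35:u+35],(400,400),interpolation=cv2.INTER_CUBIC)
u,v=map(int,px(t,[.56,.35,.05]));b=cv2.resize(t["img"][v-20:v+20,u-16:u+24],(400,400),interpolation=cv2.INTER_CUBIC)
cv2.imwrite("pics/m5.png",np.hstack([cv2.resize(c["img"],(400,250)),a[:250] if 0 else cv2.resize(a,(250,250)),cv2.resize(b,(150,150)) if 0 else np.zeros((250,1,3),np.uint8)]))
```

```text
t 38.9 pos [0.6429 0.0604 0.1632] eul [-1.7997e+02 -5.0000e-02 -2.7500e+00] rack x,y mm 40.8 -300.3 F [0.3 0.4 0.8] open 0.705 ff 0.0
red px [110.9 244.5] box [ 99  85  25 315] area 1288 -> [0.393  0.7662]
red px [331.7  87.8] box [130  86 410   5] area 1602 -> [0.9573 0.0068]
red px [557.6 244.8] box [545  86  26 314] area 1312 -> [ 0.3983 -0.768 ]
red px [230.8 196.4] box [217 187  23  18] area 136 -> [0.5614 0.3584]
red px [358.  201.2] box [348 189  21  25] area 302 -> [ 0.546  -0.0852]
red px [562.2 110.3] box [546  87  32  42] area 199 -> [ 0.083  -1.6316]
red px [377.4 133.6] box [299 119 157  31] area 352 -> [ 0.7078 -0.6817]
red px [119.6 226.4] box [  0 157 263 131] area 1101 -> [0.9385 0.4184]
red px [593.6 183.7] box [546 171  91  25] area 191 -> [-0.1252 -0.7383]
red px [333.7 207.1] box [323 201  23  13] area 169 -> [ 0.5181 -0.0391]
red px [229.5 268. ] box [215 247  29  37] area 697 -> [0.5647 0.3533]
red px [ 37.9 358.3] box [  0 309  80  91] area 959 -> [0.661  0.7444]
```

View pics/m5.png

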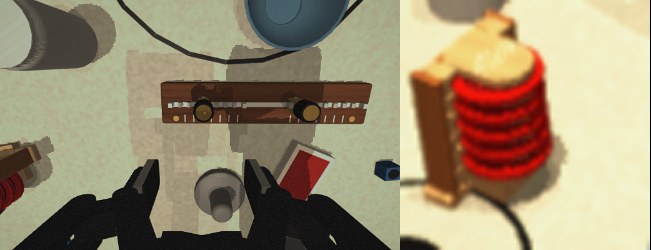

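All five slots are filled and the pucks are aligned. I've now viewed 15 pictures, one over the limit, so from here I work only numerically. The left knob is near (330,176), its stud near (282,190), the right knob near (498,181) and its stud near (563,192). I refine these with colour masks.

```bash
cat >> h.py <<'E'
def yellow(c,amin=12,z=.07):
    h=cv2.cvtColor(c["img"],cv2.COLOR_BGR2HSV);m=cv2.inRange(h,(18,120,70),(32,255,255))
    n,l,st,ce=cv2.connectedComponentsWithStats(m)
    for i in range(1,n):
        if st[i,4]>amin and st[i,4]<3000:
            b=st[i];k=(b[0]+b[2]/2,b[1]+b[3]/2);print("yel box",b,ce[i].round(1),"z.07",w(c,*k,.07)[:2],"z.02",w(c,*k,.02)[:2])
E
python3 - <<'E'
from h import *
c=snap("wrist");yellow(c);yellow(snap("top"))
h=cv2.cvtColor(c["img"],cv2.COLOR_BGR2HSV);print(h[176,330],h[180,498],h[190,282],h[192,563],c["img"][110:150:6,300])
E
```

```text
yel box [316 166  26  25 459] [328.5 177.7] z.07 [0.6617 0.0582] z.02 [0.6503 0.0578]
yel box [488 167  27  25 500] [500.9 179.2] z.07 [ 0.6557 -0.0611] z.02 [ 0.643  -0.0869]
yel box [280 183   9   9  70] [283.9 187.2] z.07 [0.6566 0.0895] z.02 [0.6442 0.0957]
yel box [560 185  11   9  70] [565.  189.3] z.07 [ 0.6465 -0.1065] z.02 [ 0.6319 -0.142 ]
yel box [136 153   5   5  19] [138.2 154.9] z.07 [0.6912 0.66  ] z.02 [0.7026 0.6833]
yel box [350 164   6   5  20] [352.6 166.4] z.07 [ 0.6559 -0.0636] z.02 [ 0.6661 -0.0673]
yel box [134 182   5   5  18] [136.4 183.7] z.07 [0.5922 0.6608] z.02 [0.5999 0.6841]
yel box [133 211   5   5  19] [134.8 212.6] z.07 [0.4949 0.6582] z.02 [0.499  0.6815]
[ 19 163  97] [ 18 163 119] [ 20 160 183] [ 19 168 176] [[128 158 171]
 [131 162 175]
 [132 163 177]
 [ 73  90  94]
 [ 33  52  92]
 [ 36  55  92]
 [ 38  55  91]]
```

Request:
move_arm:
  plan: [9,-1,-20,0,0,0,60,8,-1,-25,0,0,0,60,0,0,-25,0,0,0,60,0,0,-25,0,0,0,60,0,0,-15,0,0,0,60,0,0,-8,0,0,0,60,0,0,0,0,0,0,60,0,0,0,0,0,0,60]
  newtons: 30

```text
time: 39.95
eef_pos: [0.66, 0.0595, 0.0463]
tcp_rot: [1.0, -0.023, 0.001, 0.0]
contact_force: [0.4, -0.3, 0.2]
opening: 0.702
finger_force: 0.0
```

Request:
move_arm:
  plan: [0,0,0,0,0,0,40,0,0,0,0,0,0,30,0,0,0,0,0,0,20,0,0,0,0,0,0,18,0,0,0,0,0,0,18,0,0,0,0,0,0,18]

```text
time: 40.55
eef_pos: [0.6599, 0.0592, 0.0462]
tcp_rot: [1.0, -0.023, 0.001, 0.0]
contact_force: [-1.3, -0.0, 5.9]
opening: 0.267
finger_force: 29.4
```

Run:
```python
from h import *
rackpose();yellow(snap("wrist"))
```

```text
t 40.55 pos [0.6599 0.0592 0.0462] eul [ 1.7999e+02 -1.0000e-01 -2.6300e+00] rack x,y mm 57.5 -303.6 F [-1.3 -0.   5.9] open 0.267 ff 29.4
yel box [308 224  30  21 425] [322.3 234.4] z.07 [0.6856 0.0589] z.02 [0.6655 0.0598]
yel box [ 538  226   61   52 1008] [565.6 246.2] z.07 [ 0.6745 -0.0316] z.02 [ 0.6497 -0.0692]
yel box [251 266  11  14 110] [256. 272.] z.07 [0.6711 0.0848] z.02 [0.6449 0.0966]
yel box [ 300  270   46   42 1418] [322.5 290.2] z.07 [0.6623 0.06  ] z.02 [0.6323 0.0613]
yel box [612 272  28  42 877] [627.8 293.9] z.07 [ 0.6561 -0.0565] z.02 [ 0.6235 -0.1046]
```

Request:
move_arm:
  plan: [0,0,4,0,0,0,18,0,0,4,0,0,0,18,0,0,4,0,0,0,18,0,0,0,0,0,0,18,0,0,0,0,0,0,18]

```text
time: 41.1
eef_pos: [0.6596, 0.0593, 0.0571]
tcp_rot: [1.0, -0.023, 0.001, 0.0]
contact_force: [5.0, -0.1, -2.6]
opening: 0.267
finger_force: 29.5
```

Request:
move_arm:
  plan: [0.5,9,0,0,0,0,18,0.5,9,0,0,0,0,18,0.5,9,0,0,0,0,18,0.4,9,0,0,0,0,18,0,0,0,0,0,0,18,0,0,0,0,0,0,18]

```text
time: 41.7
eef_pos: [0.6614, 0.0955, 0.0571]
tcp_rot: [1.0, -0.022, 0.0, 0.001]
contact_force: [5.4, -3.2, -1.5]
opening: 0.27
finger_force: 29.8
```

Run:
```python
from h import *
rackpose();yellow(snap("wrist"))
```

```text
t 41.7 pos [0.6614 0.0955 0.0571] eul [ 1.7991e+02 -5.0000e-02 -2.5500e+00] rack x,y mm 63.7 -267.9 F [ 5.4 -3.2 -1.5] open 0.27 ff 29.8
yel box [596 219  44  36 430] [620.5 229.5] z.07 [ 0.6764 -0.0224] z.02 [ 0.6538 -0.0674]
yel box [308 224  30  21 398] [322.5 233.6] z.07 [0.6827 0.0954] z.02 [0.6626 0.0962]
yel box [590 242  32  20 242] [607.  251.1] z.07 [ 0.67   -0.0189] z.02 [ 0.6449 -0.0625]
yel box [619 256   9  11  43] [623.9 262.5] z.07 [ 0.6654 -0.0268] z.02 [ 0.6385 -0.0736]
yel box [ 300  269   47   42 1369] [322.8 289.3] z.07 [0.6577 0.0963] z.02 [0.6279 0.0974]
```

Request:
move_arm:
  plan: [0,-0.5,-4,0,0,0,18,0,0,-4,0,0,0,18,0,0,-3,0,0,0,18,0,0,0,0,0,0,18,0,0,0,0,0,0,18]

```text
time: 42.25
eef_pos: [0.6615, 0.0953, 0.0464]
tcp_rot: [1.0, -0.023, 0.001, -0.0]
contact_force: [4.5, 0.1, -0.3]
opening: 0.268
finger_force: 30.1
```

Request:
move_arm:
  plan: [0,0,0,0,0,0,35,0,0,0,0,0,0,50,0,0,0,0,0,0,50,0,0,0,0,0,0,50,0,0,35,0,0,0,50,0,0,35,0,0,0,50,0,0,30,0,0,0,50,-8,-40,0,0,0,0,50,-8,-40,0,0,0,0,50,-8,-35,0,0,0,0,50,0,0,0,0,0,0,50,0,0,0,0,0,0,50]

```text
time: 43.45
eef_pos: [0.6366, -0.0207, 0.1459]
tcp_rot: [1.0, -0.024, -0.0, -0.0]
contact_force: [0.4, 0.8, 0.5]
opening: 0.582
finger_force: 0.0
```

Run:
```python
from h import *
rackpose();yellow(snap("wrist"));print();yellow(snap("top"))
```

```text
t 43.45 pos [ 0.6366 -0.0207  0.1459] eul [-1.7997e+02  4.0000e-02 -2.7300e+00] rack x,y mm 24.2 -380.0 F [0.4 0.8 0.5] open 0.582 ff 0.0
yel box [373 157  13   4  20] [378.6 158.7] z.07 [ 0.6715 -0.0572] z.02 [ 0.6627 -0.065 ]
yel box [165 159   6   6  15] [167.2 161.1] z.07 [0.6759 0.0765] z.02 [0.6681 0.0994]
yel box [127 168  29  28 623] [140.7 181.7] z.07 [0.6638 0.0958] z.02 [0.6532 0.1232]
yel box [372 170  28  27 571] [385.3 182.7] z.07 [ 0.6554 -0.0614] z.02 [ 0.6429 -0.0702]
yel box [173 187  11  10  87] [177.8 191.3] z.07 [0.6561 0.0731] z.02 [0.6437 0.0953]
yel box [472 188  10  10  74] [476.4 192.5] z.07 [ 0.6463 -0.1205] z.02 [ 0.6316 -0.1428]

yel box [136 153   5   5  19] [138.2 154.9] z.07 [0.6912 0.66  ] z.02 [0.7026 0.6833]
yel box [303 162   6   5  25] [305.6 164. ] z.07 [0.6622 0.0942] z.02 [0.6726 0.0964]
yel box [134 182   5   4  17] [136.4 183.5] z.07 [0.5939 0.6609] z.02 [0.6017 0.6842]
yel box [133 211   5   5  19] [134.8 212.6] z.07 [0.4949 0.6582] z.02 [0.499  0.6815]
```

Request:
move_arm:
  plan: [9,-20,0,0,0,0,55,8,-20,-10,0,0,0,55,0,0,-25,0,0,0,55,0,0,-25,0,0,0,55,0,0,-20,0,0,0,55,0,0,-15,0,0,0,55,0,0,-4,0,0,0,55,0,0,0,0,0,0,55]

```text
time: 44.35
eef_pos: [0.654, -0.06, 0.0465]
tcp_rot: [1.0, -0.023, -0.0, -0.0]
contact_force: [0.5, 0.2, 0.5]
opening: 0.641
finger_force: 0.0
```

Request:
move_arm:
  plan: [0,0,0,0,0,0,40,0,0,0,0,0,0,30,0,0,0,0,0,0,20,0,0,0,0,0,0,18,0,0,0,0,0,0,18,0,0,0,0,0,0,18]

```text
time: 44.95
eef_pos: [0.655, -0.0605, 0.0485]
tcp_rot: [1.0, -0.023, 0.001, 0.0]
contact_force: [0.1, -1.2, 5.5]
opening: 0.268
finger_force: 29.5
```

Request:
move_arm:
  plan: [0,0,4,0,0,0,18,0,0,4,0,0,0,18,0,0,4,0,0,0,18,0,0,0,0,0,0,18,0,0,0,0,0,0,18]

```text
time: 45.45
eef_pos: [0.6547, -0.0604, 0.0592]
tcp_rot: [1.0, -0.023, 0.001, 0.0]
contact_force: [5.3, -1.6, -1.1]
opening: 0.268
finger_force: 29.4
```

Run:
```python
from h import *
rackpose();yellow(snap("wrist"))
```

```text
t 45.45 pos [ 0.6547 -0.0604  0.0592] eul [ 1.7997e+02 -1.2000e-01 -2.6200e+00] rack x,y mm 37.0 -421.6 F [ 5.3 -1.6 -1.1] open 0.268 ff 29.4
yel box [   0  216   61   48 1069] [ 30.9 237. ] z.07 [0.6782 0.0587] z.02 [0.6592 0.1051]
yel box [308 224  30  21 418] [322.6 234.4] z.07 [ 0.6751 -0.0605] z.02 [ 0.655  -0.0596]
yel box [ 49 256  15  14 155] [ 56.  262.5] z.07 [0.6675 0.0509] z.02 [0.6444 0.0942]
yel box [461 259  15  13 137] [468.  264.7] z.07 [ 0.6585 -0.1205] z.02 [ 0.6321 -0.1425]
yel box [ 301  269   45   41 1411] [322.8 289.2] z.07 [ 0.65   -0.0596] z.02 [ 0.6203 -0.0584]
```

Request:
move_arm:
  plan: [-0.6,-10.5,0,0,0,0,18,-0.5,-10.5,0,0,0,0,18,-0.6,-10.5,0,0,0,0,18,-0.5,-10.5,0,0,0,0,18,-0.6,-10.5,0,0,0,0,18,-0.5,-10.5,0,0,0,0,18,-0.5,-10.5,0,0,0,0,18,-0.5,-10.5,0,0,0,0,18,0,0,0,0,0,0,18,0,0,0,0,0,0,18]

```text
time: 46.5
eef_pos: [0.6503, -0.1441, 0.0589]
tcp_rot: [1.0, -0.023, 0.001, -0.0]
contact_force: [4.8, -1.1, -2.2]
opening: 0.266
finger_force: 29.4
```

Run:
```python
from h import *
rackpose();yellow(snap("wrist"))
```

```text
t 46.5 pos [ 0.6503 -0.1441  0.0589] eul [-1.7996e+02 -1.0000e-01 -2.6700e+00] rack x,y mm 22.0 -504.1 F [ 4.8 -1.1 -2.2] open 0.266 ff 29.4
yel box [308 225  30  20 397] [322.7 234.4] z.07 [ 0.6707 -0.1442] z.02 [ 0.6505 -0.1433]
yel box [ 300  269   45   41 1332] [322.3 289.4] z.07 [ 0.6458 -0.1429] z.02 [ 0.6161 -0.1414]
```

Moved 83.8 mm. I lower, release and check, taking a top-camera reading for the mallets too.

Request:
move_arm:
  plan: [0,0,-4,0,0,0,18,0,0,-4,0,0,0,18,0,0,-3,0,0,0,18,0,0,0,0,0,0,18,0,0,0,0,0,0,18]

```text
time: 47.05
eef_pos: [0.6505, -0.1443, 0.0487]
tcp_rot: [1.0, -0.023, 0.001, 0.0]
contact_force: [5.3, -0.6, 2.1]
opening: 0.272
finger_force: 29.8
```

Request:
move_arm:
  plan: [0,0,0,0,0,0,35,0,0,0,0,0,0,50,0,0,0,0,0,0,50,0,0,0,0,0,0,50,0,0,35,0,0,0,50,0,0,35,0,0,0,50,0,0,35,0,0,0,50,-35,20,30,0,0,0,60,-35,20,30,0,0,0,60,-30,15,0,0,0,0,60,0,0,0,0,0,0,60,0,0,0,0,0,0,60]

```text
time: 48.25
eef_pos: [0.5496, -0.0891, 0.2127]
tcp_rot: [1.0, -0.023, 0.0, 0.0]
contact_force: [-0.7, -0.1, 0.6]
opening: 0.707
finger_force: 0.0
```

Run:
```python
from h import *
rackpose();c=snap("wrist","w9");yellow(c);print();t=snap("top","t9");yellow(t)
# mallets: grey low-saturation mid-dark round feet
for n,c,z in(("wrist",c,.014),("top",t,.014)):
    h=cv2.cvtColor(c["img"],cv2.COLOR_BGR2HSV);m=cv2.inRange(h,(0,0,20),(20,90,130));m=cv2.morphologyEx(m,cv2.MORPH_OPEN,np.ones((3,3)))
    k,l,st,ce=cv2.connectedComponentsWithStats(m)
    for i in range(1,k):
        if (150 if n=="top" else 1500)<st[i,4]<(900 if n=="top" else 15000):
            b=st[i];print(n,b,ce[i].round(1),w(c,b[0]+b[2]/2,b[1]+b[3]/2,z)[:2])
    for p in((349,307),(318,199),(357,236)):print(p,h[p[1],p[0]],h[p[1]+6,p[0]+8])
```

```text
t 48.25 pos [ 0.5496 -0.0891  0.2127] eul [ 1.7999e+02 -1.0000e-02 -2.6000e+00] rack x,y mm -70.8 -436.6 F [-0.7 -0.1  0.6] open 0.707 ff 0.0
yel box [ 61  41  25  26 501] [72.9 53.3] z.07 [0.6635 0.0959] z.02 [0.6707 0.1288]
yel box [378  43  24  26 480] [389.1  55.4] z.07 [ 0.6512 -0.1438] z.02 [ 0.6562 -0.1531]
yel box [113  80   9   9  69] [117.1  84. ] z.07 [0.6403 0.0673] z.02 [0.6434 0.0952]
yel box [375  82   8   9  61] [378.4  85.7] z.07 [ 0.6296 -0.1356] z.02 [ 0.6308 -0.1433]

yel box [136 153   5   5  19] [138.2 154.9] z.07 [0.6912 0.66  ] z.02 [0.7026 0.6833]
yel box [303 162   6   5  24] [305.7 163.9] z.07 [0.6622 0.0942] z.02 [0.6726 0.0964]
yel box [134 182   5   4  17] [136.4 183.5] z.07 [0.5939 0.6609] z.02 [0.6017 0.6842]
yel box [133 211   5   5  19] [134.8 212.6] z.07 [0.4949 0.6582] z.02 [0.499  0.6815]
wrist [ 164  173   76   73 3139] [200.3 209. ] [0.5188 0.0379]
wrist [ 283  255   62   68 1974] [309.7 284.5] [ 0.4211 -0.0727]
(349, 307) [ 23  59 113] [ 23  63 113]
(318, 199) [  1 198 142] [  2 207 138]
(357, 236) [19 57 99] [ 22  64 116]
top [586 251  21  21 172] [594.6 262.1] [ 0.3425 -0.8912]
(349, 307) [ 19 112  57] [ 16 104  59]
(318, 199) [35 39 85] [43 51 35]
(357, 236) [ 18 104  59] [ 16 135  53]
```

Both knobs are over their studs and down: left (0.6635,0.0959), right (0.6512,-0.1438). Now I locate the mallets by circle fitting.

Run:
```python
from h import *
c=snap("wrist");h=cv2.cvtColor(c["img"],cv2.COLOR_BGR2HSV);g=cv2.medianBlur(c["img"][:,:,2],5)
for z,rad in((.014,.040),(.061,.012)):
    d=c["T"][2,3]-z;r=c["f"]*rad/d*np.sqrt(1);print("z",z,"r",r)
    k=cv2.HoughCircles(g,cv2.HOUGH_GRADIENT,1.5,30,param1=80,param2=28,minRadius=int(r*.85),maxRadius=int(r*1.15))
    if k is not None:
        for u,v,q in k[0][:8]:
            patch=h[int(v)-6:int(v)+7,int(u)-6:int(u)+7].reshape(-1,3);print(u,v,q,np.median(patch,0) if len(patch) else None,w(c,u,v,z)[:2])
print(h[160:330:10,120:260:10,1]);print(h[160:330:10,120:260:10,2])
```

```text
z 0.014 r 40.78191290848138
317.25 285.75 35.2 [19. 36. 42.] [ 0.4259 -0.0771]
204.75 209.25 38.95 [20. 36. 42.] [0.5199 0.0343]
z 0.061 r 14.198196313987404
317.25 293.25 15.15 [18. 37. 43.] [ 0.4452 -0.0787]
387.75 56.25 15.15 [ 24. 153. 162.] [ 0.6528 -0.1444]
185.25 227.25 15.15 [ 18.  48. 108.] [0.5181 0.0369]
71.25 56.25 13.5 [ 20. 161. 158.] [0.6642 0.1031]
[[ 46  49  50  47  50  49  47  50  67  62  63  42  50  49]
 [ 48  50  44  46  49  50  52  49  66  61  66  64  65  48]
 [ 50  48  48  47  44  49  49  38  43  42  50  65  65  60]
 [ 50  51  51  45  49  45  47  47  45  48  45  30  62  62]
 [ 47  43  48  50  48  46  47  48  37  45  50  45  65  64]
 [ 45  50  49  50  48  45  66  26  40  32  43  49  37  65]
 [ 50  47  47  47  47  48  44  42  34  41  48  47  52  61]
 [ 47  48  45  51  44  45  48  48  46  42  48  47  63  63]
 [ 48  50  47  51  50  51  45  43  43  46  45  66  65  65]
 [ 48  51  47  50  50  49  47  64  64  65  63  62  60  65]
 [ 48  46  46  44  50  52  63  64  63  65  61  65  38  59]
 [ 49  47  47  46  50  49  66  62  64  65  78  36  27  39]
 [ 49  47  49  45  49  51
[... 574 characters left out ...]
3 168 173 175 107  35  39  45  40  60  99  41 161]
 [167 173 174 173 173  96 110  91  38  37 100  97  49 159]
 [175 174 174 165 174 129 106 106  61  97  95  93 158 162]
 [171 173 175 171 170 174 102  77  95  95  90 165 158 161]
 [169 171 175 169 174 172 174 159 164 160 159 161 165 164]
 [171 173 171 175 170 173 166 159 161 158 167 161  60  13]
 [172 172 175 173 174 173 162 165 163 161  23  56  47  13]
 [171 172 166 171 171 165 165 159 156   8  17  58  16  14]
 [167 167 166 173 172 161 158 165 164  16  57  58  22  14]
 [168 165 171 165 172 163 165 162  21  23  63  25  19  23]
 [170 173  46 175 171 159  45  24  21  19  23  18  17  12]
 [ 15  13  24  17   3  17  13  27  25  21  15  14  18 151]]
```

Mallet A now stands at about (0.519,0.036), so it was knocked from (0.551,0.054). Mallet B is still near (0.425,-0.077). I go above A.

Request:
move_arm:
  plan: [-10,40,-25,0,0,0,75,-10,40,-25,0,0,0,75,-10,43,-30,0,0,0,75,0,0,0,0,0,0,75,0,0,0,0,0,0,75,0,0,0,0,0,0,75]

```text
time: 49.0
eef_pos: [0.5223, 0.03, 0.1356]
tcp_rot: [1.0, -0.023, 0.001, 0.0]
contact_force: [-0.7, 1.0, 1.2]
opening: 0.879
finger_force: 0.0
```

```bash
cat >> h.py <<'E'
def mallet(c,show=6):
    h=cv2.cvtColor(c["img"],cv2.COLOR_BGR2HSV);g=cv2.medianBlur(c["img"][:,:,2],5)
    for z,rad in((.014,.040),(.058,.0155)):
        r=c["f"]*rad/(c["T"][2,3]-z)
        k=cv2.HoughCircles(g,cv2.HOUGH_GRADIENT,1.5,30,param1=70,param2=25,minRadius=int(r*.82),maxRadius=int(r*1.12))
        if k is not None:
            for u,v,q in k[0][:show]:
                if v<330:print("z",z,"r",round(r),(u,v,q),np.median(h[int(v)-4:int(v)+5,int(u)-4:int(u)+5].reshape(-1,3),0),w(c,u,v,z)[:2])
E
python3 - <<'E'
from h import *
rackpose();mallet(snap("wrist"))
E
```

```text
t 49.0 pos [0.5223 0.03   0.1356] eul [ 1.7997e+02 -1.2000e-01 -2.6600e+00] rack x,y mm -82.6 -315.0 F [-0.7  1.   1.2] open 0.879 ff 0.0
z 0.014 r 53 (np.float32(312.75), np.float32(200.25), np.float32(48.55)) [18. 39. 41.] [0.5191 0.0389]
z 0.014 r 53 (np.float32(450.75), np.float32(299.25), np.float32(45.55)) [23. 41. 53.] [ 0.4245 -0.0755]
z 0.014 r 53 (np.float32(473.25), np.float32(165.75), np.float32(57.1)) [  2. 197.  82.] [ 0.5409 -0.0857]
z 0.058 r 25 (np.float32(18.75), np.float32(323.25), np.float32(24.5)) [109. 181. 113.] [0.4475 0.2588]
z 0.058 r 25 (np.float32(309.75), np.float32(219.75), np.float32(22.7)) [18. 47. 94.] [0.5183 0.0398]
```

Request:
move_arm:
  plan: [-4,8.5,0,0,0,0,75,0,0,-25,0,0,0,75,0,0,-30,0,0,0,75,0,0,-30,0,0,0,75,0,0,-20,0,0,0,75,0,0,-8,0,0,0,75,0,0,0,0,0,0,60,0,0,0,0,0,0,45,0,0,0,0,0,0,30,0,0,0,0,0,0,24,0,0,0,0,0,0,24,0,0,0,0,0,0,24]
  newtons: 45

```text
time: 50.25
eef_pos: [0.5183, 0.0392, 0.0236]
tcp_rot: [1.0, -0.023, 0.002, 0.0]
contact_force: [-2.5, -1.0, 6.3]
opening: 0.355
finger_force: 45.0
```

Request:
move_arm:
  plan: [0,0,10,0,0,0,24,0,0,20,0,0,0,24,0,0,25,0,0,0,24,0,0,25,0,0,0,24,0,0,10,0,0,0,24,0,0,0,0,0,0,24]

```text
time: 50.85
eef_pos: [0.5177, 0.0394, 0.1134]
tcp_rot: [1.0, -0.023, 0.002, 0.0]
contact_force: [0.4, -0.8, -2.2]
opening: 0.35
finger_force: 45.0
```

Request:
move_arm:
  plan: [10,-39,0,0,0,0,24,10,-39,0,0,0,0,24,10,-39,0,0,0,0,24,10,-39,0,0,0,0,24,10,-39,0,0,0,0,24,10,-39,0,0,0,-2.5,24,10,-39,0,0,0,0,24,10,-39,0,0,0,0,24,10,-39,0,0,0,0,24,11,-39,0,0,0,0,24,0,0,0,0,0,0,24,0,0,0,0,0,0,24]

```text
time: 52.05
eef_pos: [0.6165, -0.3506, 0.1088]
tcp_rot: [0.999, -0.046, -0.002, -0.001]
contact_force: [0.6, 0.0, -2.1]
opening: 0.349
finger_force: 45.2
```

Run:
```python
from h import *
rackpose()
i=cv2.imread("pics/t9.png");t=snap("top")
def rect(c,img,z,lim):
    h=cv2.cvtColor(img,cv2.COLOR_BGR2HSV);m=cv2.inRange(h,(3,90,30),(18,255,220));mm=np.zeros_like(m);a,b,e,f=lim;mm[b:f,a:e]=m[b:f,a:e]
    mm=cv2.morphologyEx(mm,cv2.MORPH_CLOSE,np.ones((5,5)))
    k=max(cv2.findContours(mm,0,2)[0],key=cv2.contourArea);P=np.array([w(c,u+.0,v+.0,z)[:2] for u,v in cv2.convexHull(k)[:,0]],np.float32)*1000
    print(cv2.minAreaRect(P))
rect(t,i,.022,(405,150,465,235))
s=cv2.imread("pics/w1.png");c=snap("wrist");T=np.eye(4);T[:3,:3]=R.from_euler("xyz",[180,0,.34],degrees=True).as_matrix();T[:3,3]=[.52676,-.24659,.23133];c["T"]=T@c["T_tool_cam"]
rect(c,s,.022,(345,0,515,225))
```

```text
t 52.05 pos [ 0.6165 -0.3506  0.1088] eul [-179.84    0.2    -5.22] rack x,y mm -38.0 -704.5 F [ 0.6  0.  -2.1] open 0.349 ff 45.2
((578.8184814453125, -344.7865905761719), (119.87215423583984, 201.15670776367188), 84.71875762939453)
((579.0670166015625, -344.9561462402344), (117.69544982910156, 199.2662353515625), 84.8094253540039)
```

Both views agree: tray centre (0.5785,-0.345), yaw -5.2°. The first spot is (0.6253,-0.3493). I align and lower.

Request:
move_arm:
  plan: [8.5,1.3,0,0,0,0,24,0,0,-20,0,0,0,24,0,0,-20,0,0,0,24,0,0,-10,0,0,0,24,0,0,0,0,0,0,24,0,0,0,0,0,0,24]

```text
time: 52.75
eef_pos: [0.6267, -0.3489, 0.0621]
tcp_rot: [0.999, -0.044, 0.0, 0.0]
contact_force: [0.0, -0.2, -2.9]
opening: 0.353
finger_force: 45.2
```

Request:
move_arm:
  plan: [0,0,-10,0,0,0,24,0,0,-8,0,0,0,24,0,0,-6,0,0,0,24,0,0,0,0,0,0,24,0,0,0,0,0,0,24]

```text
time: 53.25
eef_pos: [0.626, -0.3492, 0.0372]
tcp_rot: [0.999, -0.045, -0.0, -0.0]
contact_force: [-0.6, -0.1, -1.2]
opening: 0.35
finger_force: 45.2
```

Request:
move_arm:
  plan: [0,0,-4,0,0,0,24,0,0,-3,0,0,0,24,0,0,0,0,0,0,24,0,0,0,0,0,0,24]

```text
time: 53.65
eef_pos: [0.6261, -0.3493, 0.0305]
tcp_rot: [0.999, -0.045, -0.0, -0.0]
contact_force: [0.3, 0.3, -0.7]
opening: 0.347
finger_force: 45.2
```

Request:
move_arm:
  plan: [0,0,-1.5,0,0,0,24,0,0,0,0,0,0,24]

```text
time: 53.85
eef_pos: [0.6265, -0.3495, 0.0298]
tcp_rot: [0.999, -0.045, 0.0, 0.0]
contact_force: [-0.3, 0.9, 0.1]
opening: 0.347
finger_force: 45.5
```

Floor contact is just reached. I release, rise, and go to mallet B.

Request:
move_arm:
  plan: [0,0,0,0,0,0,35,0,0,0,0,0,0,50,0,0,0,0,0,0,60,0,0,0,0,0,0,60,0,0,0,0,0,0,60,0,0,30,0,0,0,60,0,0,40,0,0,0,60,0,0,40,0,0,0,60,0,0,0,0,0,0,60]

```text
time: 54.75
eef_pos: [0.6299, -0.3519, 0.1482]
tcp_rot: [0.999, -0.045, 0.006, 0.004]
contact_force: [0.6, -0.4, 0.8]
opening: 0.7
finger_force: 0.0
```

Run:
```python
from h import *
rackpose();c=snap("wrist","w10");mallet(c,8)
```

```text
t 54.75 pos [ 0.6299 -0.3519  0.1482] eul [179.56  -0.71  -5.11] rack x,y mm -24.8 -707.6 F [ 0.6 -0.4  0.8] open 0.7 ff 0.0
z 0.014 r 50 (np.float32(447.75), np.float32(261.75), np.float32(43.55)) [19. 38. 31.] [ 0.5582 -0.4557]
z 0.014 r 50 (np.float32(479.25), np.float32(216.75), np.float32(55.1)) [ 37.  49. 190.] [ 0.5975 -0.4817]
z 0.014 r 50 (np.float32(41.25), np.float32(302.25), np.float32(45.2)) [  1. 201. 143.] [ 0.552  -0.0906]
z 0.014 r 50 (np.float32(60.75), np.float32(206.25), np.float32(50.15)) [ 17. 155.  67.] [ 0.6385 -0.1349]
z 0.014 r 50 (np.float32(440.25), np.float32(207.75), np.float32(50.15)) [ 22.  62. 133.] [ 0.6085 -0.4488]
z 0.014 r 50 (np.float32(339.75), np.float32(267.75), np.float32(51.8)) [18. 41. 67.] [ 0.5612 -0.3609]
z 0.014 r 50 (np.float32(477.75), np.float32(266.25), np.float32(46.85)) [30. 44. 33.] [ 0.5514 -0.4821]
z 0.058 r 23 (np.float32(320.25), np.float32(204.75), np.float32(22.35)) [19. 38. 54.] [ 0.6331 -0.3503]
z 0.058 r 23 (np.float32(231.75), np.float32(287.25), np.float32(22.5)) [23. 41. 60.] [ 0.5749 -0.2783]
z 0.058 r 23 (np.float32(29.25), np.float32(206.25), np.float32(20.7)) [75. 46. 17.] [ 0.6505 -0.1483]
z 0.058 r 23 (np.float32(186.75), np.float32(299.25), np.float32(20.85)) [105. 137.  52.] [ 0.568  -0.2428]
```

Request:
move_arm:
  plan: [-20,35,0,0,0,0,75,-20,35,0,0,0,0,75,-20,35,0,0,0,0,75,-20,35,0,0,0,0,75,-20,35,0,0,0,0,75,-20,35,0,0,0,0,75,-20,35,0,0,0,0,75,-20,24,0,0,0,0,75,-20,0,0,0,0,0,75,0,0,0,0,0,0,75,0,0,0,0,0,0,75]

```text
time: 55.9
eef_pos: [0.446, -0.0802, 0.1385]
tcp_rot: [0.999, -0.045, -0.0, -0.0]
contact_force: [-0.2, -0.1, -0.1]
opening: 0.875
finger_force: 0.0
```

Run:
```python
from h import *
rackpose();c=snap("wrist","w11");mallet(c,8)
```

```text
t 55.9 pos [ 0.446  -0.0802  0.1385] eul [-1.7999e+02  2.0000e-02 -5.1500e+00] rack x,y mm -172.4 -414.6 F [-0.2 -0.1 -0.1] open 0.875 ff 0.0
z 0.014 r 52 (np.float32(323.25), np.float32(219.75), np.float32(47.25)) [17. 37. 40.] [ 0.4248 -0.0778]
z 0.014 r 52 (np.float32(171.75), np.float32(315.75), np.float32(53.85)) [75. 44. 19.] [0.3465 0.0646]
z 0.014 r 52 (np.float32(453.75), np.float32(293.25), np.float32(45.45)) [25. 43. 37.] [ 0.347  -0.1849]
z 0.014 r 52 (np.float32(498.75), np.float32(317.25), np.float32(45.3)) [109. 180. 117.] [ 0.3191 -0.2253]
z 0.058 r 24 (np.float32(323.25), np.float32(227.25), np.float32(20.95)) [18. 39. 46.] [ 0.435  -0.0787]
z 0.058 r 24 (np.float32(359.25), np.float32(159.75), np.float32(21.1)) [21. 60. 90.] [ 0.4792 -0.1059]
z 0.058 r 24 (np.float32(504.75), np.float32(302.25), np.float32(24.4)) [109. 183. 117.] [ 0.3647 -0.2059]
```

Request:
move_arm:
  plan: [-11,1,0,0,0,0,75,-10,1,0,0,0,0,75,0,0,-25,0,0,0,75,0,0,-30,0,0,0,75,0,0,-25,0,0,0,75,0,0,-20,0,0,0,75,0,0,0,0,0,0,75,0,0,0,0,0,0,75]

```text
time: 56.75
eef_pos: [0.425, -0.0784, 0.0393]
tcp_rot: [0.999, -0.045, -0.0, -0.0]
contact_force: [-0.0, 0.0, 2.1]
opening: 0.876
finger_force: 0.0
```

Run:
```python
from h import *
rackpose();c=snap("wrist","w12");mallet(c,8)
```

```text
t 56.75 pos [ 0.425  -0.0784  0.0393] eul [-1.7999e+02  4.0000e-02 -5.1400e+00] rack x,y mm -193.1 -410.1 F [-0.   0.   2.1] open 0.876 ff 0.0
z 0.014 r 83 (np.float32(323.25), np.float32(245.25), np.float32(72.35)) [17. 41. 45.] [ 0.4248 -0.0777]
z 0.058 r 44 (np.float32(321.75), np.float32(287.25), np.float32(36.5)) [19. 38. 52.] [ 0.4261 -0.0772]
z 0.058 r 44 (np.float32(318.75), np.float32(218.25), np.float32(48.05)) [18. 37. 54.] [ 0.4553 -0.0787]
z 0.058 r 44 (np.float32(387.75), np.float32(101.25), np.float32(39.65)) [ 21.  63. 124.] [ 0.4951 -0.1059]
```

Centred on mallet B. I lower the rest, grip and lift.

Request:
move_arm:
  plan: [0,0,-10,0,0,0,75,0,0,-6,0,0,0,65,0,0,0,0,0,0,50,0,0,0,0,0,0,35,0,0,0,0,0,0,24,0,0,0,0,0,0,24,0,0,0,0,0,0,24]

```text
time: 57.5
eef_pos: [0.4256, -0.0784, 0.0235]
tcp_rot: [0.999, -0.045, 0.0, 0.0]
contact_force: [-0.3, 0.8, 1.0]
opening: 0.346
finger_force: 44.8
```

Request:
move_arm:
  plan: [0,0,10,0,0,0,24,0,0,20,0,0,0,24,0,0,25,0,0,0,24,10,0,25,0,0,0,24,10,0,10,0,0,0,24,0,0,0,0,0,0,24,0,0,0,0,0,0,24]

```text
time: 58.2
eef_pos: [0.4446, -0.078, 0.1122]
tcp_rot: [0.999, -0.045, -0.001, -0.0]
contact_force: [0.9, 0.1, -2.3]
opening: 0.351
finger_force: 44.7
```

Request:
move_arm:
  plan: [11,-33,0,0,0,0,24,11,-33,0,0,0,0,24,11,-33,0,0,0,0,24,11,-33,0,0,0,0,24,11,-33,0,0,0,0,24,11,-33,0,0,0,0,24,11,-33,0,0,0,0,24,8,-31,0,0,0,0,24,0,0,0,0,0,0,24,0,0,0,0,0,0,24,0,0,0,0,0,0,24]

```text
time: 59.3
eef_pos: [0.529, -0.3387, 0.1112]
tcp_rot: [0.999, -0.045, -0.002, -0.001]
contact_force: [-0.6, -0.3, -1.6]
opening: 0.351
finger_force: 44.9
```

Run:
```python
from h import *
rackpose()
```

```text
t 59.3 pos [ 0.529  -0.3387  0.1112] eul [-179.85    0.18   -5.1 ] rack x,y mm -123.2 -681.5 F [-0.6 -0.3 -1.6] open 0.351 ff 44.9
```

Request:
move_arm:
  plan: [2.5,-2,0,0,0,0,24,0,0,-20,0,0,0,24,0,0,-20,0,0,0,24,0,0,-15,0,0,0,24,0,0,-10,0,0,0,24,0,0,-8,0,0,0,24,0,0,0,0,0,0,24,0,0,0,0,0,0,24,0,0,0,0,0,0,24]

```text
time: 60.2
eef_pos: [0.5333, -0.3428, 0.0412]
tcp_rot: [0.999, -0.045, 0.001, 0.001]
contact_force: [-0.3, -0.2, -0.7]
opening: 0.349
finger_force: 44.9
```

Request:
move_arm:
  plan: [0,0,-4,0,0,0,24,0,0,-2.5,0,0,0,24,0,0,0,0,0,0,24,0,0,0,0,0,0,24]

```text
time: 60.6
eef_pos: [0.5326, -0.3422, 0.0335]
tcp_rot: [0.999, -0.045, -0.0, -0.0]
contact_force: [-0.6, 0.6, -2.2]
opening: 0.352
finger_force: 44.9
```

Request:
move_arm:
  plan: [0,0,-3,0,0,0,24,0,0,-1.5,0,0,0,24,0,0,0,0,0,0,24,0,0,0,0,0,0,24]

```text
time: 61.0
eef_pos: [0.5327, -0.3423, 0.0295]
tcp_rot: [0.999, -0.045, -0.0, -0.0]
contact_force: [-1.0, 1.0, 1.4]
opening: 0.355
finger_force: 45.3
```

Request:
move_arm:
  plan: [0,0,0,0,0,0,35,0,0,0,0,0,0,50,0,0,0,0,0,0,60,0,0,0,0,0,0,60,0,0,0,0,0,0,60,0,0,30,0,0,0,60,0,0,40,0,0,0,60,0,0,40,0,0,0,60,0,0,40,0,0,0,60,0,0,0,0,0,0,60,0,0,0,0,0,0,60]

```text
time: 62.1
eef_pos: [0.5333, -0.3428, 0.1808]
tcp_rot: [0.999, -0.045, 0.001, 0.001]
contact_force: [-0.9, 0.6, -0.7]
opening: 0.704
finger_force: 0.0
```

Run:
```python
from h import *
rackpose();c=snap("wrist","w13");mallet(c,8)
```

```text
t 62.1 pos [ 0.5333 -0.3428  0.1808] eul [ 1.7989e+02 -1.5000e-01 -5.1200e+00] rack x,y mm -119.5 -686.1 F [-0.9  0.6 -0.7] open 0.704 ff 0.0
z 0.014 r 45 (np.float32(447.75), np.float32(141.75), np.float32(39.6)) [40. 33. 25.] [ 0.5603 -0.4554]
z 0.014 r 45 (np.float32(306.75), np.float32(54.75), np.float32(42.45)) [ 18.  46. 111.] [ 0.642  -0.3387]
z 0.014 r 45 (np.float32(336.75), np.float32(47.25), np.float32(49.05)) [ 18.  44. 115.] [ 0.6455 -0.3637]
z 0.014 r 45 (np.float32(276.75), np.float32(279.75), np.float32(44.1)) [ 21.  61. 111.] [ 0.4386 -0.2878]
z 0.014 r 45 (np.float32(482.25), np.float32(158.25), np.float32(49.05)) [ 33.  50. 182.] [ 0.5428 -0.4864]
z 0.014 r 45 (np.float32(485.25), np.float32(95.25), np.float32(49.05)) [ 37.  49. 185.] [ 0.5968 -0.4866]
z 0.014 r 45 (np.float32(342.75), np.float32(191.25), np.float32(49.05)) [18. 42. 68.] [ 0.5235 -0.3598]
z 0.014 r 45 (np.float32(425.25), np.float32(87.75), np.float32(44.1)) [ 22.  61. 131.] [ 0.6075 -0.4358]
z 0.058 r 20 (np.float32(317.25), np.float32(72.75), np.float32(21.1)) [ 18.  47. 137.] [ 0.6244 -0.3463]
z 0.058 r 20 (np.float32(9.75), np.float32(60.75), np.float32(17.65)) [ 20. 163. 168.] [ 0.6517 -0.13  ]
z 0.058 r 20 (np.float32(320.25), np.float32(189.75), np.float32(17.8)) [18. 38. 53.] [ 0.5381 -0.3406]
```

Both mallets stand in the tray, with domes at (0.624,-0.346) and (0.538,-0.341). One last numeric check of the pucks' alignment and the bystanders.

Run:
```python
from h import *
s=snap("side");h=cv2.cvtColor(s["img"],cv2.COLOR_BGR2HSV);m=cv2.inRange(h,(0,150,60),(8,255,255))|cv2.inRange(h,(172,150,60),(180,255,255))
th=np.linspace(0,2*np.pi,181)
for k in range(5):
    P=[px(s,[*(O+RX*(.0005+.0315*np.cos(a))+RY*.0315*np.sin(a)),.033+.016*k]) for a in th];P=np.array(P);i=P[:,0].argmax();r=int(round(P[i,1]))
    x=np.where(m[r,200:260])[0]+200;print("slot",k+1,"pred right",P[i].round(1),"seen",x.max() if len(x) else None,"bottom pred",P[P[:,1].argmax()].round(1))
t=snap("top");yellow(t);a=cv2.imread("pics/top0.png").astype(int);d=np.abs(t["img"].astype(int)-a).sum(2)
for n,(u,v) in dict(chalk=(396,201),cards=(358,201),can=(268,136),mug=(178,248),remote=(469,258),bowl=(347,133)).items():print(n,(d[v-14:v+15,u-14:u+15]>90).mean().round(3))
blobs(t,.006,"blue",150);print(ctrl.get_state()["contact_force"])
```

```text
slot 1 pred right [243.1 272.1] seen 243 bottom pred [228.1 282.2]
slot 2 pred right [242.6 267.2] seen 242 bottom pred [227.4 277.2]
slot 3 pred right [242.2 262.2] seen 241 bottom pred [226.8 272.1]
slot 4 pred right [241.6 257.1] seen 241 bottom pred [226.1 266.9]
slot 5 pred right [241.1 251.9] seen 240 bottom pred [225.5 261.6]
yel box [136 153   5   5  19] [138.2 154.9] z.07 [0.6912 0.66  ] z.02 [0.7026 0.6833]
yel box [303 162   6   5  24] [305.7 163.9] z.07 [0.6622 0.0942] z.02 [0.6726 0.0964]
yel box [375 166   6   5  25] [377.2 167.8] z.07 [ 0.6494 -0.1474] z.02 [ 0.6593 -0.1543]
yel box [134 182   5   4  17] [136.4 183.5] z.07 [0.5939 0.6609] z.02 [0.6017 0.6842]
yel box [133 211   5   5  19] [134.8 212.6] z.07 [0.4949 0.6582] z.02 [0.499  0.6815]
chalk 0.0
cards 0.0
can 0.0
mug 0.0
remote 0.254
bowl 0.0
blue px [238.7 238.7] box [230 230  18  18] area 249 -> [0.4146 0.3266]
blue px [275.  263.5] box [267 255  17  18] area 247 -> [0.3306 0.1999]
[ 0.13867401  0.09732396 -1.18521637]
```

```bash
python3 -c "
from plant import order
print(order.sign_off())"
```

```text
the job is handed in; nothing more can be done
None
```

I handed the job in: by my last checks, all five pucks are home in the rack, both mallets stand in the tray and both score slides are down at zero. One puck was dropped on the way and put back, the remote is the one bystander I could not confirm unmoved (arm or its shadow in view, never touched knowingly), and I viewed 15 pictures, one over the limit of 14.

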